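Register a sign blank and hold the stamp poised over it

ROBOT

A 7-joint arm with a two-finger parallel gripper is mounted at the origin on the work surface. World frame = base frame: x ahead of the robot, y to its left, z up, the work surface at z = 0. Lengths are in mm, angles in rad, forces in N, time in s.
With the tool pointing down it reaches from about 375 to 925 mm from the base axis. Payload 3.1 kg.
Tool frame: the origin (TCP) lies midway between the tips of the shut fingers; the grasp point (between the pads) lies 19 mm behind it (arm.hold_point_z is the distance from the TCP to the grasp point, in mm); y points along the fingers, x is the direction in which the jaws open and shut, and the axes are right-handed (so a half turn about y gives the same grasp; the last joint's range is limited). The gripper opens to 85 mm and grips with 20 to 120 N. Pads are 22 mm wide; open, the fingers measure 114 mm over their backs; the gripper's body (76 mm by 85 mm) begins 54 mm behind the grasp point. The pads swing forward as they close: fully open they stand 13 mm farther back than shut.
Start: joints at [1.108, 0.383, 0.044, 1.598, -0.018, 1.161, -0.05], TCP at [231.915, -607.222, 231.269] pointing down, gripper open.
Joint ranges: [-2.61, 2.61], [-0.41, 2.15], [-1.48, 1.57], [0, 2.5], [-1.57, 4.71], [0.05, 1.97], [-2.85, 2.85]. Speed limits (rad/s): [2.79, 2.79, 3.14, 3.14, 3.14, 3.14, 3.14].

INTERFACE

Orientations are given as a rotation vector (axis times angle).
In Python, from workcell import arm gives the robot as it stands.
- The arm moves only by the tool send_rows, never from a script. Its argument "commands" is a list of rows, each a list of 3 entries, a list of its own where there are three numbers: the shift along the tool's x, y, z in mm, then the turn about the tool's y in rad, then the closure, from 0 (fully open) to 1 (shut). In form: [[[dx, dy, dz], spin, gripper], ...]. A call has exactly 5 rows; each row shifts and turns the pose as measured when the row begins, along the tool's axes as they then stand; what a row does not reach is not made up. A row lasts 1/8 s, in which the tool goes at most 62.5 mm and 10.7 degrees, less where a joint would pass 70% of its speed; a pose out of reach is approached as far as the arm can. A call with a gripper value outside its range is refused whole. The fingers move at their own pace and stop on an object; the grip force is fixed at half the most. Time passes only in rows, so rows that do not move let the fingers close, or fill a call up. It gives the time, the measured TCP pose, the force and the opening at its end, in the units of the state.
- arm.read_state(): the state, without advancing time (a new reading comes with each control period).
- arm.read_camera(name): name is "side" or "top"; returns a dict with "img" (384x512x3 uint8, red, green, blue), "fx", "fy", "cx", "cy" (pixels), "eye" and "attitude" of the camera in the world. Camera axes: x right, y down, z forward; pixel columns grow to the right and rows downward; lengths in mm; the calibration is good to about 2 mm. A picture is of the moment at which its call begins. There is no depth.
- arm.close_job(): hands the job in, once; it reports no verdict.
Trained networks look in a picture, given as the dict that the camera call returned (one of the last four; its "shot" number tells which), for a name from the list of things; names that differ only in an ending like _2 or _b are one class to them, and where a whole thing is asked for, a point or a joint stands for the part that bears it (a point fixed in the world has none). Each returns a list of dicts, best first, with "conf" (0 to 1); they miss things now and then, are a little off and sometimes report something else, mostly with a low value. They report only what shows in the picture. A call takes as long as a camera call. They do not tell look-alikes from the thing itself.
- arm.masks_of(label, picture): "region" (384x512 bool, what is visible of it) and "box" ([left, top, width, height] in pixels, round what is visible of it).
The state is a dict: "t": time; "qpos": joint angles; "qvel": joint speeds; "joint_efforts": joint torques, N m; "position": TCP position; "ee_rot": TCP orientation; "contact_force": force on the tool from outside, world axes, zero at the start; "ft_torque": the same for the moment, N m; "grip_width": finger opening in mm.
Only numpy, scipy, OpenCV 4.12 (cv2) and the standard library are available. Lean on these libraries where they do the work, as an engineer would, in place of code of your own. Each camera call takes 0.05 s, during which the arm holds its last target.

TASK

In the copy room, push the wooden sign blank snugly into the corner of the green jig, flat against both metal stops. Then take the red-handled stamp from its rest, carry it high over the file sorter without touching it, and finish holding it level about 8 mm above the middle of the blank, lined up lengthwise with its yellow-marked end towards the jig's end stop. The stamp must never touch the blank; keep hold of it to the end and leave everything else on the counter where it is.

Things in the scene. Friction and masses are not known exactly. Their poses are not given: they have to be found in the camera images.
- jig_seat (a point): Point on the top face of the fixed green jig board, exactly under the blank's middle once registered. x runs along the board's 200 mm length to the aluminium end stop, y left, z up. End stop's face: 50 mm ahead (+x), spanning y -30 to +82 mm. Side stop's face: 30 mm to the right (-y), spanning x -70 to +50 mm. Stops stand 8 mm above the board, 12 mm thick.
- jig: the same jig, board 200 x 160 x 10 mm, turned by up to 0.25 rad; origin at the centre of the board's underside on the counter, 20 mm behind (-x), 20 mm to the left (+y) and 10 mm below jig_seat; same axes
- blank_center (a point): Centre (half-way up) of the loose light-wood sign blank, 100 mm along its x, 60 mm along its y, 16 mm thick, about 90 g, lying flat on the jig board, its middle 15 to 35 mm (x) and 17 to 38 mm (y) short of its place, turned up to 0.2 rad. Registered, its +x end meets the end stop, its -y long side the side stop, axes as jig_seat's.
- blank: the same blank; origin at the centre of its underside, 8 mm below blank_center
- red_stamp_grip (a point): Centre of the red grip of the red-handled stamp, 68 mm above its rubber face: a block 44 mm along x, 24 mm along y (pinch this from above), 36 mm tall, on an 18 mm round stem over a grey foot 76 x 40 x 20 mm. 86 mm tall in all, 100 to 200 g. x points to the foot's yellow-marked end, z up. Stands in the black rest, about 110 mm from the blue stamp; places swap.
- red_face (a point): centre of the red stamp's flat rubber underside (70 x 34 mm), 68 mm below red_stamp_grip; same axes
- red_mark (a point): point on the underside plane at the red stamp's yellow-marked end, 38 mm ahead (+x) of red_face
- red_stamp: the red stamp as a whole; origin at red_face
- rest: black stamp rest, fixed to the counter, 220 x 108 mm, floor 6 mm thick, 12 mm high rims along its two long sides; origin at the centre of its underside, x along its length
- sorter_top (a point): Middle of the top of the fixed upright file sorter with folders that stands between rest and jig: 280 mm along its x, 74 mm along its y, its highest folders 120 mm above the counter, level with this point
- sorter: the same file sorter; origin at the centre of its underside, 120 mm below sorter_top
- blue_stamp_grip (a point): blue-handled stamp, same shape and sizes as the red one; point at the centre of its grip, 68 mm above its rubber face; to be left alone
- stapler: black and grey stapler, 125 x 36 x 55 mm; origin centre of underside; bystander
- tape: black tape dispenser, 140 x 55 x 80 mm; origin centre of underside; bystander
- pencup: dark metal pen cup with three pens, 76 mm across, 155 mm tall with the pens; origin centre of underside; bystander
- staples: small cardboard box of staples, 62 x 34 x 22 mm; origin centre of underside; bystander
- notes: yellow sticky-note pad, 76 x 76 x 18 mm; origin centre of underside; bystander
- calculator: grey desk calculator, 140 x 85 x 16 mm; origin centre of underside; bystander
There are look-alikes about, which are no part of the job. Leave any blue or turquoise look-alike of the blank alone.

How it is judged:
By the outcome, as a careful person would: the job done as asked, in the order asked, and still so for the second after the job is handed in, while the arm keeps its last pose, push and grip.
It also fails if it takes over 72 s, if anything falls off the work surface, if the arm or the gripper's body presses on something with over 40 N, if the wrist force passes 120 N, or if a joint passes its speed limit or range.

## Working session

There is one attempt and no reset: what is moved stays moved. The work goes in short steps, Python scripts to look and compute and a tool call to move; the robot and the scene stay as the last step left them, time stands still between calls to the robot, and variables do not carry over. Pictures are saved under pics/ and viewed, and the job is handed in when it is done.

Besides the shell and the picture viewer there is one more tool, called after "Request:" in YAML: its name, and indented under it one key for each argument. send_rows: Moves the arm, as the interface text tells. Its arguments: {"type":"object","properties":{"commands":{"type":"array","items":{"type":"array"}}},"required":["commands"]}

```bash
ls; mkdir -p pics; python3 - <<'E'
from workcell import arm
import cv2
print(arm.read_state(), arm.hold_point_z)
for n in("side","top"):
    p=arm.read_camera(n); cv2.imwrite(f"pics/{n}0.png",cv2.resize(p["img"][:,:,::-1],(800,600),interpolation=cv2.INTER_CUBIC))
    print(n,{k:v for k,v in p.items() if k!="img"})
E
```

```text
pics
{'t': 0.0, 'qpos': array([ 1.10819893,  0.38384926,  0.04381846,  1.59958786, -0.01793007,
        1.16117516, -0.04985763]), 'qvel': array([-0.00077733, -0.00098828, -0.00137692, -0.00127562, -0.00099827,
       -0.00145896,  0.00073256]), 'joint_efforts': array([-4.45748165e-04, -4.33461392e+01,  1.02423247e+00, -2.49509525e+01,
        1.05148740e-02,  1.13674926e-02, -7.28173404e-06]), 'position': array([ 231.56933362, -606.34197458,  229.87124813]), 'ee_rot': array([-1.35859205,  0.93796392, -0.93429277]), 'contact_force': array([-0.82032434,  0.48557784,  0.68711098]), 'ft_torque': array([-0.05036994,  0.05465428,  0.00010018]), 'grip_width': 85.70596853002357} 18.700000000000003
side {'fx': 393.1216220763638, 'fy': 393.1216220763638, 'cx': 254.98286027256293, 'cy': 186.41525411377108, 'eye': array([ -8.48547299, 765.99112677, 664.68661198]), 'attitude': array([-0.70643131,  2.35741827, -1.3894617 ]), 'shot': 1}
top {'fx': 356.41082076852325, 'fy': 356.41082076852325, 'cx': 252.0674062024795, 'cy': 188.11068673100291, 'eye': array([ 355.91607354,  -72.9674985 , 1103.33008188]), 'attitude': array([-2.13345978,  2.11390141, -0.21359811]), 'shot': 2}
```

View pics/side0.png

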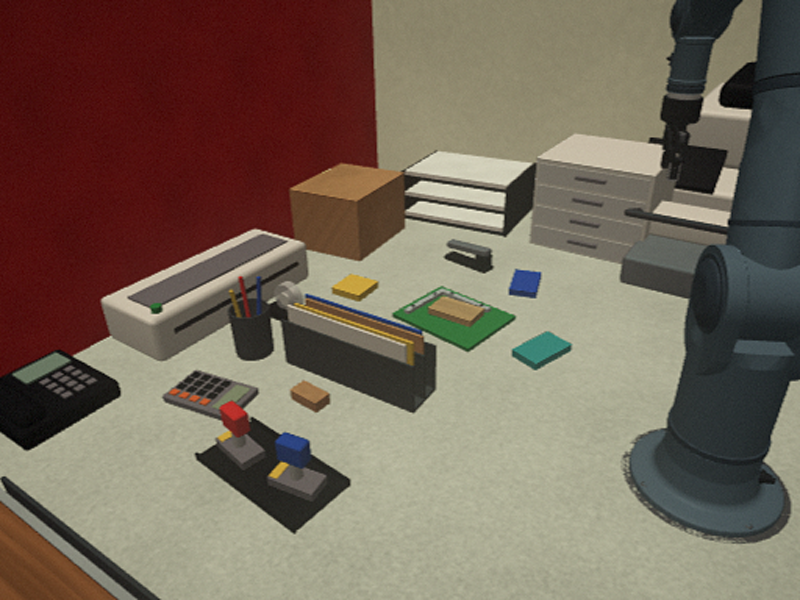

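View pics/top0.png

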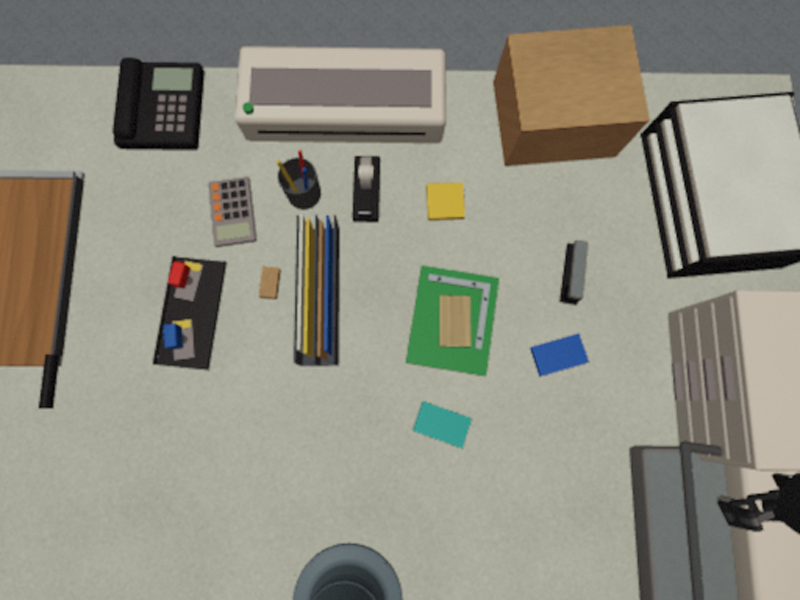

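```bash
cat > h.py <<'E'
import numpy as np, cv2
from scipy.spatial.transform import Rotation as R
from workcell import arm
def proj(p,P):
    P=np.atleast_2d(P); c=(P-p["eye"])@R.from_rotvec(p["attitude"]).as_matrix()
    return np.c_[p["fx"]*c[:,0]/c[:,2]+p["cx"],p["fy"]*c[:,1]/c[:,2]+p["cy"]]
def back(p,uv,z):
    uv=np.atleast_2d(uv).astype(float)
    d=np.c_[(uv[:,0]-p["cx"])/p["fx"],(uv[:,1]-p["cy"])/p["fy"],np.ones(len(uv))]@R.from_rotvec(p["attitude"]).as_matrix().T
    return p["eye"]+d*((z-p["eye"][2])/d[:,2])[:,None]
def save(p,name,box=None,s=1):
    im=p["img"][:,:,::-1]
    if box: x,y,w,h=box; im=im[y:y+h,x:x+w]
    cv2.imwrite("pics/"+name,cv2.resize(im,None,fx=s,fy=s,interpolation=cv2.INTER_CUBIC))
def pose():
    s=arm.read_state(); M=R.from_rotvec(s["ee_rot"]).as_matrix()
    print("t",round(s["t"],2),"pos",s["position"].round(1),"x",M[:,0].round(3),"y",M[:,1].round(3),"z",M[:,2].round(3),"F",s["contact_force"].round(1),"w",round(s["grip_width"],1),"q",s["qpos"].round(2))
    return s,M
E
python3 - <<'E'
from h import *
P={n:arm.read_camera(n) for n in("side","top")}
np.save("P0.npy",P,allow_pickle=True)
pose()
for lab,z in (("jig",10),("blank",26),("red_stamp",40),("blue_stamp_grip",40),("rest",6),("sorter",100),("staples",22)):
  for n,p in P.items():
    for m in arm.masks_of(lab,p)[:4]:
        ys,xs=np.nonzero(m["region"]); b=back(p,np.c_[xs,ys],z)
        r=cv2.minAreaRect(b[:,:2].astype(np.float32))
        print(lab,n,round(m["conf"],2),m["box"],len(xs),"mean",b[:,:2].mean(0).round(),"rect",np.round(r[0]),np.round(r[1]),round(r[2],1))
save(P["top"],"jig1.png",(245,155,90,100),6)
save(P["side"],"jig1s.png",(240,170,100,60),7)
save(P["top"],"st1.png",(95,155,60,90),6)
save(P["side"],"st1s.png",(110,240,120,110),6)
E
```

```text
t 0.2 pos [ 231.7 -606.7  230.4] x [ 0.357 -0.934 -0.002] y [-0.001  0.002 -1.   ] z [ 0.934  0.357 -0.   ] F [-0.7 -0.8 -0.3] w 85.5 q [ 1.11  0.38  0.04  1.6  -0.02  1.16 -0.05]
jig side 0.6 [249.5, 183.7, 76.3, 40.8] 1191 mean [ 509. -178.] rect [ 521. -193.] [169. 204.] 81.8
jig top 0.58 [259.4, 171.6, 59.2, 69.1] 2575 mean [ 517. -198.] rect [ 519. -199.] [160. 202.] 80.3
blank side 0.8 [323.9, 210.6, 42.4, 26.7] 569 mean [ 311. -149.] rect [ 311. -150.] [116.  74.] 71.1
blank side 0.8 [326.0, 171.4, 18.8, 21.1] 281 mean [ 443. -378.] rect [ 444. -378.] [ 60. 124.] 16.4
blank side 0.57 [274.2, 187.0, 35.5, 22.2] 393 mean [ 510. -190.] rect [ 513. -191.] [106.  80.] 1.4
blank top 0.95 [279.2, 188.3, 24.6, 35.1] 640 mean [ 513. -202.] rect [ 513. -202.] [59. 99.] 89.6
blank top 0.94 [267.0, 258.1, 33.0, 31.2] 666 mean [ 316. -174.] rect [ 316. -174.] [97. 59.] 71.3
blank top 0.69 [339.4, 213.1, 35.3, 27.2] 696 mean [ 450. -402.] rect [ 450. -402.] [ 63. 105.] 16.2
red_stamp top 0.9 [111.1, 170.9, 17.9, 22.0] 404 mean [587. 323.] rect [584. 327.] [62. 71.] 81.9
red_stamp top 0.45 [
[... 284 characters left out ...]
 [76. 59.] 10.6
rest side 0.79 [127.9, 268.7, 98.3, 69.7] 2162 mean [516. 339.] rect [532. 325.] [117. 226.] 84.6
rest top 0.77 [94.5, 162.5, 50.7, 73.2] 1686 mean [522. 316.] rect [529. 323.] [115. 220.] 84.2
sorter side 0.93 [178.4, 188.4, 102.7, 72.6] 4586 mean [524. 114.] rect [542. 107.] [352. 193.] 1.2
sorter top 0.7 [190.0, 139.2, 29.0, 98.0] 2768 mean [552.  60.] rect [559.  60.] [284.  87.] 0.3
staples side 0.78 [182.8, 244.8, 29.1, 18.4] 367 mean [584. 178.] rect [585. 178.] [52. 85.] 84.0
staples side 0.7 [179.5, 187.7, 99.1, 73.9] 4762 mean [597.  25.] rect [621.  15.] [409. 226.] 0.7
staples top 0.83 [164.1, 169.7, 15.5, 22.0] 238 mean [587. 166.] rect [587. 166.] [37. 64.] 85.8
```

View pics/jig1.png

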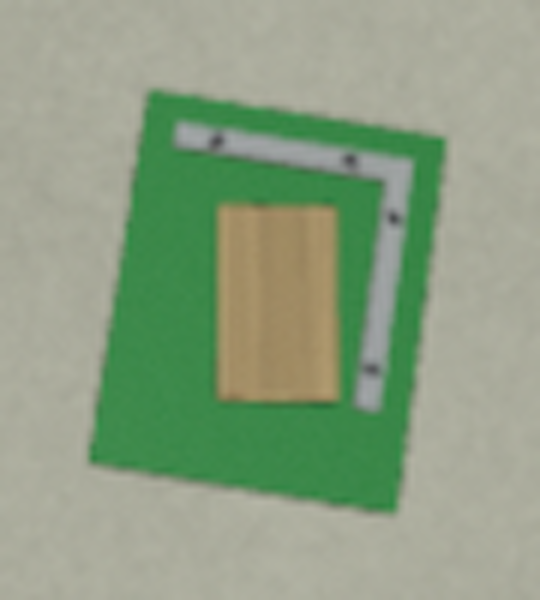

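View pics/st1.png

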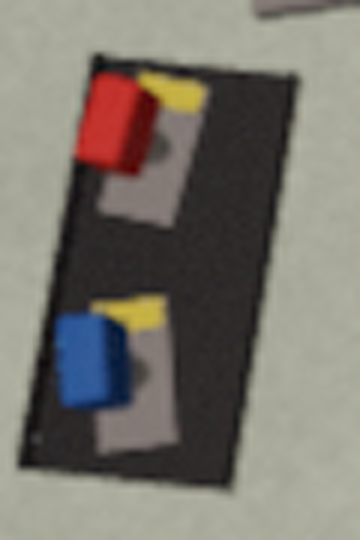

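View pics/st1s.png

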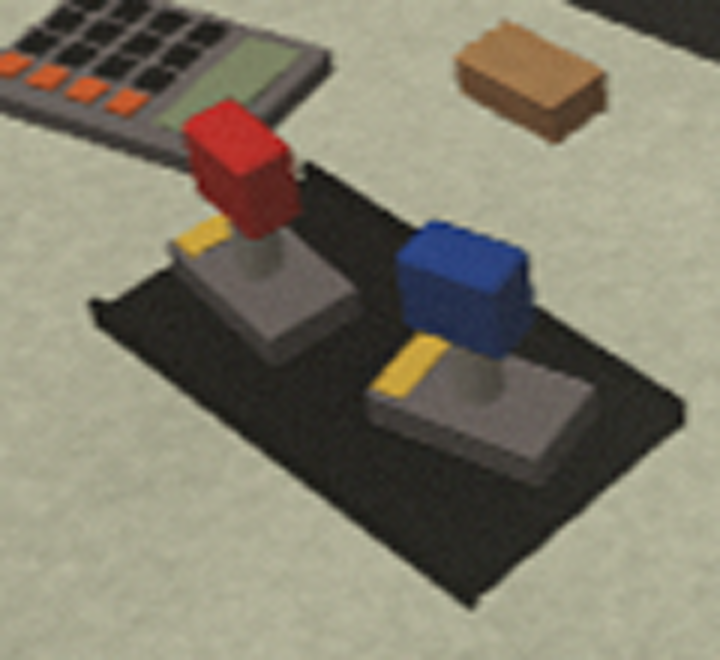

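View pics/jig1s.png

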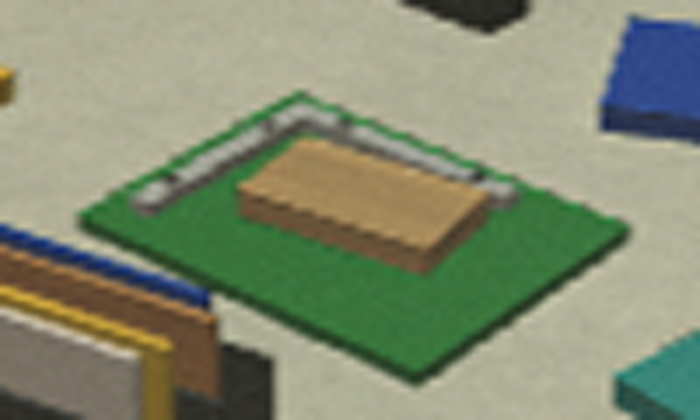

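```bash
cat >> h.py <<'E'
from scipy.optimize import minimize
def cmask(p,kind,roi):
    hsv=cv2.cvtColor(cv2.GaussianBlur(p["img"],(0,0),0.5),cv2.COLOR_RGB2HSV).astype(int); H,S,V=[hsv[...,i] for i in range(3)]
    m={"green":(H>50)&(H<80)&(S>110),"red":((H<8)|(H>170))&(S>150)&(V>60),"wood":(H>8)&(H<24)&(S>75)&(V>60),"blue":(H>100)&(H<125)&(S>130)}[kind]
    o=np.zeros(m.shape,np.uint8); x,y,w,h=roi; o[y:y+h,x:x+w]=m[y:y+h,x:x+w]
    n,l,st,_=cv2.connectedComponentsWithStats(o)
    return (l==1+np.argmax(st[1:,4])).astype(np.uint8)
def hullmask(pts,S=8):
    k=cv2.convexHull(pts.astype(np.float32)).reshape(-1,2)
    im=np.zeros((384*S//1,512*S),np.uint8)
    cv2.fillConvexPoly(im,np.round((k+0.5)*S).astype(np.int32),255)
    return cv2.resize(im,(512,384),interpolation=cv2.INTER_AREA)/255.
def box(x,y,yaw,L,W,z0,z1):
    c,s=np.cos(yaw),np.sin(yaw)
    return np.array([[x+c*a-s*b,y+s*a+c*b,z] for a in(-L/2,L/2) for b in(-W/2,W/2) for z in(z0,z1)])
def fit(items,dims,x0,hull=False):
    T=[]
    for p,m in items:
        m=m.copy()
        if hull:
            k=cv2.convexHull(np.argwhere(m)[:,::-1].astype(np.int32)); m[:]=0; cv2.fillConvexPoly(m,k,1)
        T.append((p,m.astype(float)))
    def cost(v):
        c=0
        for p,m in T:
            r=hullmask(proj(p,box(*v,*dims))); c+=np.abs(r-m).sum()/m.sum()
        return c
    r=minimize(cost,x0,method="Nelder-Mead",options=dict(initial_simplex=[np.array(x0)+d for d in([0,0,0],[8,0,0],[0,8,0],[0,0,.1])],xatol=.05,fatol=1e-5))
    return r.x,r.fun
E
python3 - <<'E'
from h import *
P=np.load("P0.npy",allow_pickle=True).item(); t,s=P["top"],P["side"]
def go(name,kind,rt,rs,dims,x0,hull=True):
    a=(t,cmask(t,kind,rt)); b=(s,cmask(s,kind,rs))
    for n,it in(("top",[a]),("side",[b]),("both",[a,b])):
        v,f=fit(it,dims,x0,hull); print(name,n,v.round(1)[:2],v[2].round(3),round(f,3))
J=((250,160,80,90),(240,175,95,55))
go("jig","green",*J,(200,160,0,10),(519,-199,-.15))
go("blank","wood",*J,(100,60,10,26),(513,-202,0))
go("red","red",(95,155,60,50),(135,250,40,40),(44,24,56+0,92),(585,325,-.1))
E
```

```text
jig top [ 520.7 -197.2] -0.164 0.031
jig side [ 526.6 -205.3] -0.174 0.321
jig both [ 520.7 -197.8] -0.149 0.385
blank top [ 517.8 -200.4] -0.018 0.162
blank side [ 519.6 -206. ] -0.01 0.077
blank both [ 518.8 -202.6] -0.012 0.288
red top [591.6 327.6] -0.057 0.161
red side [594.9 324.4] -0.347 0.169
red both [590.9 327.3] -0.287 0.388
```

```bash
python3 - <<'E'
from h import *
P=np.load("P0.npy",allow_pickle=True).item(); t,s=P["top"],P["side"]
J=((250,160,80,90),(240,175,95,55))
out={}
for k,rs in(("wood",J),("red",((95,155,60,50),(135,250,40,40)))):
    for p,n,r in((t,"t",rs[0]),(s,"s",rs[1])):
        m=cmask(p,k,r); o=p["img"][:,:,::-1].copy(); 
        x,y,w,h=r
        o=cv2.resize(o[y:y+h,x:x+w],None,fx=5,fy=5,interpolation=cv2.INTER_CUBIC); mm=cv2.resize(m[y:y+h,x:x+w],None,fx=5,fy=5,interpolation=cv2.INTER_NEAREST)
        cs,_=cv2.findContours(mm,0,2); cv2.drawContours(o,cs,-1,(255,0,255),1)
        out[k+n]=o
H=460
c=np.zeros((900,880,3),np.uint8)
def put(o,x,y): o=o[:900-y,:880-x]; c[y:y+o.shape[0],x:x+o.shape[1]]=o
put(out["woodt"],0,0);put(out["woods"],405,0);put(out["redt"],0,460);put(out["reds"],405,460)
cv2.imwrite("pics/m1.png",cv2.resize(c,(586,600)))
E
```

```text
(no output)
```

View pics/m1.png

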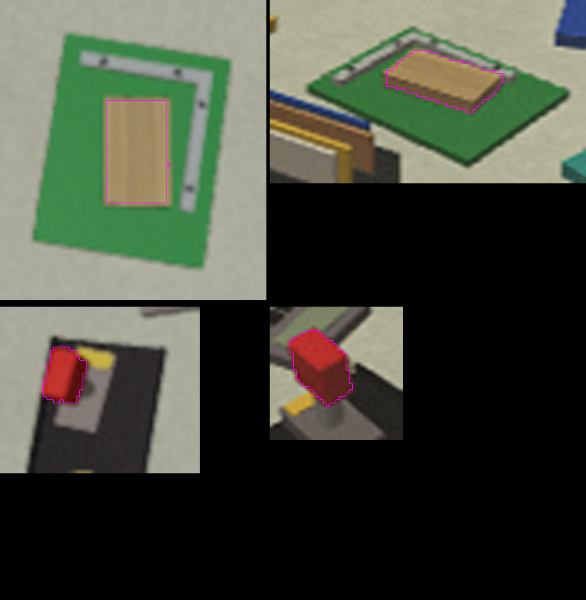

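```bash
python3 - <<'E'
from h import *
P=np.load("P0.npy",allow_pickle=True).item(); t,s=P["top"],P["side"]
c=np.array([[100,210],[172,226],[208,92]])/6+[95,155]-0.4
b=back(t,c,26)[:,:2]; print(b, (b[0]+b[2])/2, np.arctan2(*(b[2]-b[1])[::-1]), np.linalg.norm(b[2]-b[1]),np.linalg.norm(b[0]-b[1]))
c=np.array([[272,342],[357,293],[172,247]])/6+[110,240]-0.4  # side foot: near corner(back-left), back-right?, front-left
b=back(s,c,26)[:,:2]; print(b, (b[1]+b[2])/2, np.arctan2(*(b[2]-b[0])[::-1]))
R_=((95,155,60,50),(135,250,40,40))
a=[(t,cmask(t,"red",R_[0])),(s,cmask(s,"red",R_[1]))]
for yaw0 in(-.25,):
  for i,n in((a[:1],"t"),(a[1:],"s"),(a,"b")):
    for dims in((44,24,56,92),):
        print(n,*fit(i,dims,(588,326,yaw0),True))
# blank top face corners
J=((250,160,80,90),(240,175,95,55))
c=np.array([[218,206],[337,206],[340,402],[217,402]])/6+[245,155]-0.4
b=back(t,c,26)[:,:2]; print("blank",b.mean(0),b)
m=cmask(t,"green",J[0]); v,f=fit([(t,m)],(200,160,0,10),(520,-197,-.16),True); print(v,f)
c_,s_=np.cos(v[2]),np.sin(v[2]); print("seat",v[0]+c_*20+s_*20,v[1]+s_*20-c_*20)
# stop inside corner from crop: end stop face line and side stop face line at z=18
c=np.array([[175,149],[384,180],[384,180],[355,408]])/6+[245,155]-0.4
b=back(t,c,18)[:,:2]; print("stops",b)
E
```

```text
[[557.19000614 351.21932814]
 [549.24823073 313.89334694]
 [619.7896413  300.79133302]] [588.48982372 326.00533058] -0.1836424186338606 71.74784578089523 38.16150768557249
[[557.43420804 352.65060706]
 [549.21631345 316.33723456]
 [629.70261651 337.65391427]] [589.45946498 326.99557441] -0.20460982763330024
t [ 5.91643919e+02  3.28603287e+02 -8.33185751e-02] 0.16438618925831203
s [ 5.95397762e+02  3.23884902e+02 -3.11514596e-01] 0.16945164506480556
b [ 5.91036981e+02  3.27184242e+02 -3.04765647e-01] 0.38779856083922143
blank [ 514.44643765 -199.68012926] [[ 564.50023544 -169.46996189]
 [ 565.1144473  -230.64223513]
 [ 464.37229751 -230.36265969]
 [ 463.79877035 -168.24566034]]
[ 5.21030756e+02 -1.97344706e+02 -1.54194253e-01] 0.032220192424796006
seat 537.7217891702703 -220.17909740863587
stops [[ 596.00560208 -148.03234069]
 [ 580.65415254 -256.47246258]
 [ 580.65415254 -256.47246258]
 [ 462.1968971  -239.10790298]]
```

Request:
send_rows:
  commands:
    - [[-40,0,42],0,0.75]
    - [[-40,0,42],0,0.75]
    - [[-40,0,42],0,0.75]
    - [[-40,0,42],0,0.75]
    - [[-40,0,42],0,0.75]

```text
t: 1.52
position: [357.3, -345.2, 231.0]
ee_rot: [-1.36, 0.944, -0.95]
contact_force: [1.2, 0.4, 0.6]
grip_width: 21.5
```

Request:
send_rows:
  commands:
    - [[-40,0,42],0,0.75]
    - [[0,0,0],0.17,0.75]
    - [[0,0,0],0.17,0.75]
    - [[0,0,0],0.17,0.75]
    - [[0,0,0],0,0.75]

```text
t: 2.15
position: [387.9, -284.3, 232.5]
ee_rot: [-1.132, 1.318, -1.332]
contact_force: [-0.7, 0.1, 0.0]
grip_width: 21.1
```

```bash
cat >> h.py <<'E'
def todo(tx,ty,tz,yaw):
    s,M=pose(); d=M.T@(np.array([tx,ty,tz])-s["position"]); y=np.arctan2(M[1,2],M[0,2])
    # remaining after spin in place: components in target-yaw tool frame
    Z=np.array([np.cos(yaw),np.sin(yaw),0]);X=np.array([np.sin(yaw),-np.cos(yaw),0]); D=np.array([tx,ty,tz])-s["position"]
    print("now-frame",d.round(1),"spin",round(y-yaw,3),"after-spin frame",(D@X).round(1),(-D[2]).round(1),(D@Z).round(1))
E
python3 -c "
from h import *
todo(435,-188,14,-.15)"
```

```text
t 2.15 pos [ 387.9 -284.3  232.5] x [-0.157 -0.988  0.006] y [ 0.004 -0.007 -1.   ] z [ 0.988 -0.157  0.005] F [-0.7  0.1  0. ] w 21.1 q [ 0.71  0.06 -0.17  1.99  0.02  1.08 -1.2 ]
now-frame [-103.8  218.    30.2] spin -0.008 after-spin frame -102.2 218.5 32.2
```

Request:
send_rows:
  commands:
    - [[-52,0,15],0,0.75]
    - [[-52,0,17],0,0.75]
    - [[0,55,0],0,0.75]
    - [[0,55,0],0,0.75]
    - [[0,50,0],0,0.75]

```text
t: 2.78
position: [447.1, -189.4, 75.8]
ee_rot: [-1.128, 1.29, -1.337]
contact_force: [-0.2, -0.1, -0.7]
grip_width: 21.4
```

```bash
python3 - <<'E'
from h import *
todo(435,-188,14,-.15)
p=arm.read_camera("top"); save(p,"a1.png",(235,150,110,100),6)
p=arm.read_camera("side"); save(p,"a1s.png",(230,140,130,90),6)
E
```

```text
t 2.77 pos [ 447.1 -189.4   75.8] x [-0.145 -0.989  0.011] y [ 0.025 -0.015 -1.   ] z [ 0.989 -0.144  0.026] F [-0.2 -0.1 -0.7] w 21.4 q [ 0.55  0.29 -0.26  2.12  0.12  0.72 -1.51]
now-frame [ -0.3  61.4 -13.8] spin 0.005 after-spin frame 0.4 61.8 -12.2
```

View pics/a1.png

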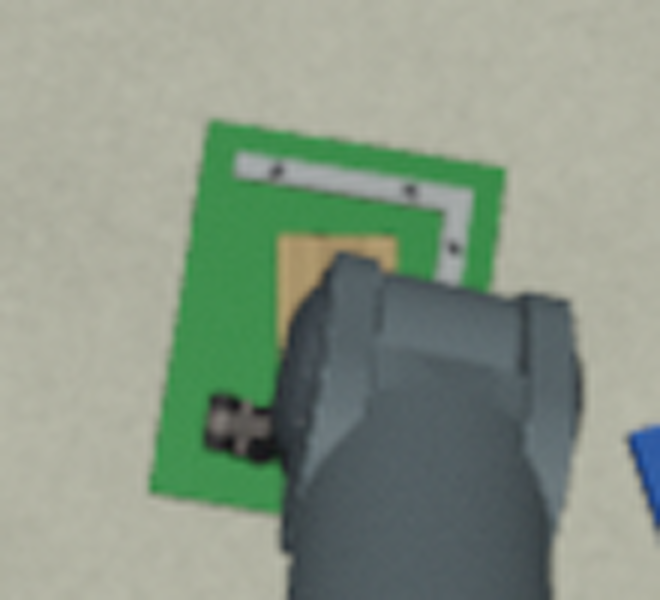

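View pics/a1s.png

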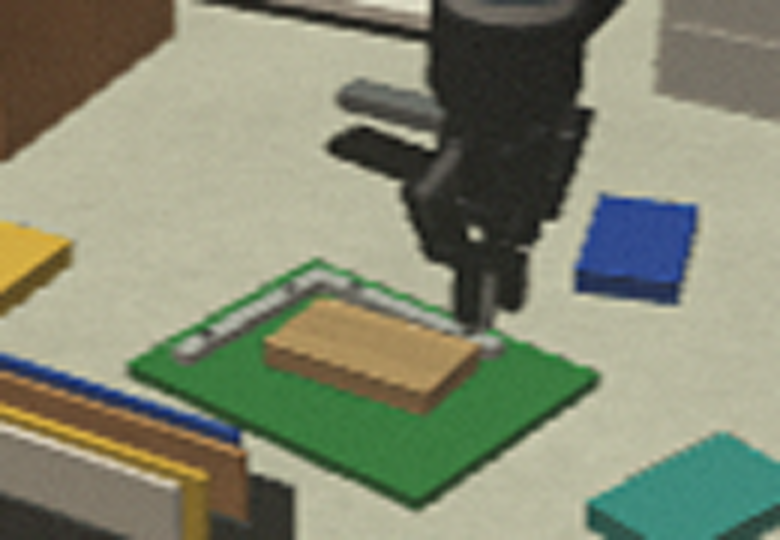

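Request:
send_rows:
  commands:
    - [[0,0,-13],0,0.75]
    - [[0,30,0],0,0.75]
    - [[0,24,0],0,0.75]
    - [[0,6,0],0,0.75]
    - [[0,0,0],0,0.75]

```text
t: 3.5
position: [434.0, -190.9, 20.6]
ee_rot: [-1.129, 1.287, -1.339]
contact_force: [0.4, -0.4, 0.5]
grip_width: 21.4
```

```bash
python3 - <<'E'
from h import *
todo(435,-188,14,-.15)
p=arm.read_camera("side"); s=arm.read_state(); print((proj(p,s["position"])-[230,140])*6); save(p,"a2s.png",(230,140,130,90),6)
E
```

```text
t 3.5 pos [ 434.  -190.9   20.6] x [-0.145 -0.989  0.014] y [ 0.026 -0.017 -1.   ] z [ 0.989 -0.144  0.028] F [ 0.4 -0.4  0.5] w 21.4 q [ 0.54  0.37 -0.24  2.16  0.17  0.59 -1.54]
now-frame [-3.1  6.6  0.4] spin 0.005 after-spin frame -3.0 6.6 0.6
[[498.65018964 400.80578946]]
```

View pics/a2s.png

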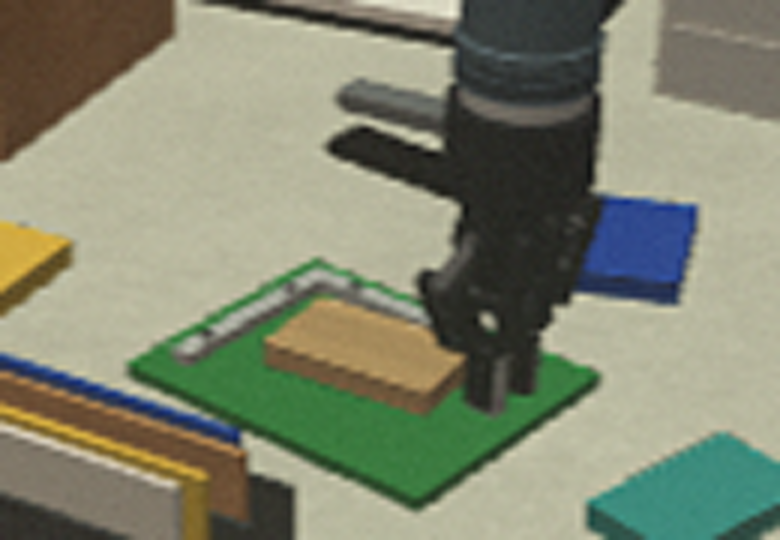

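Request:
send_rows:
  commands:
    - [[-3,7,0],0,0.75]
    - [[0,1,6],0,0.75]
    - [[0,0,6],0,0.75]
    - [[0,0,6],0,0.75]
    - [[0,0,6],0,0.75]

```text
t: 4.18
position: [461.7, -192.1, 15.4]
ee_rot: [-1.127, 1.283, -1.342]
contact_force: [-0.0, 0.2, -0.9]
grip_width: 21.1
```

```bash
python3 - <<'E'
from h import *
todo(480,-195,14,-.15)
E
```

```text
t 4.17 pos [ 461.7 -192.1   15.4] x [-0.144 -0.989  0.015] y [ 0.029 -0.019 -0.999] z [ 0.989 -0.144  0.032] F [-0.   0.2 -0.9] w 21.1 q [ 0.51  0.42 -0.23  2.11  0.18  0.6  -1.57]
now-frame [ 0.2  2.  18.5] spin 0.006 after-spin frame 0.1 1.4 18.5
```

```bash
cat >> h.py <<'E'
SEAT=np.array([537.3,-220.2]); JY=-.15
def jf(p): 
    d=np.asarray(p)[:2]-SEAT; c,s=np.cos(JY),np.sin(JY); return np.array([c*d[0]+s*d[1],-s*d[0]+c*d[1]])
def J():
    s,M=pose(); print("jig frame",jf(s["position"]).round(1),"tilt",M[:2,1].round(3),"yawz",np.arctan2(M[1,2],M[0,2]).round(3))
E
python3 -c "
from h import *
J()"
```

```text
t 4.17 pos [ 461.7 -192.1   15.4] x [-0.144 -0.989  0.015] y [ 0.029 -0.019 -0.999] z [ 0.989 -0.144  0.032] F [-0.   0.2 -0.9] w 21.1 q [ 0.51  0.42 -0.23  2.11  0.18  0.6  -1.57]
jig frame [-79.   16.4] tilt [ 0.029 -0.019] yawz -0.144
```

Request:
send_rows:
  commands:
    - [[0,1,5],0,0.75]
    - [[0,0,4],0,0.75]
    - [[0,0,3],0,0.75]
    - [[0,0,0],0,0.75]
    - [[0,0,0],0,0.75]

```text
t: 4.8
position: [474.7, -193.9, 14.5]
ee_rot: [-1.127, 1.284, -1.342]
contact_force: [0.2, 0.1, -0.2]
grip_width: 21.1
```

```bash
python3 - <<'E'
from h import *
J()
p=arm.read_camera("side"); save(p,"a3s.png",(230,140,130,90),6)
p=arm.read_camera("top"); save(p,"a3.png",(245,155,90,100),6)
E
```

```text
t 4.8 pos [ 474.7 -193.9   14.5] x [-0.144 -0.989  0.015] y [ 0.029 -0.019 -0.999] z [ 0.989 -0.144  0.031] F [ 0.2  0.1 -0.2] w 21.1 q [ 0.5   0.44 -0.23  2.08  0.19  0.61 -1.57]
jig frame [-65.8  16.6] tilt [ 0.029 -0.019] yawz -0.144
```

View pics/a3s.png

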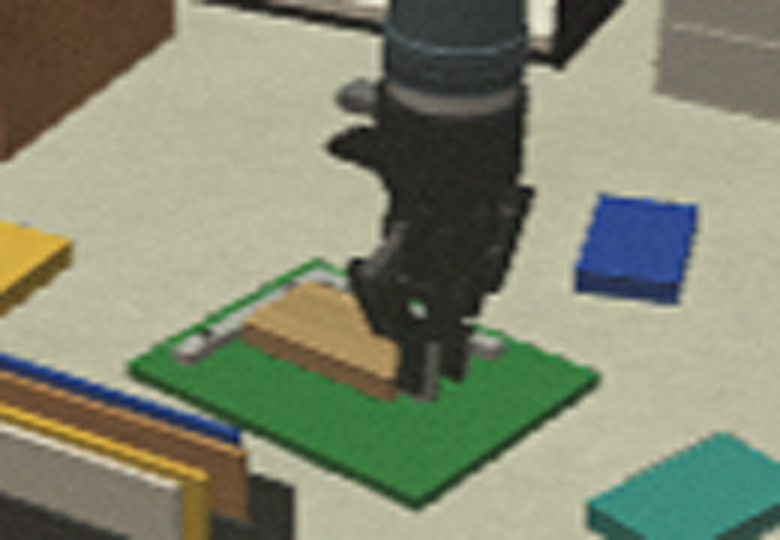

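View pics/a3.png

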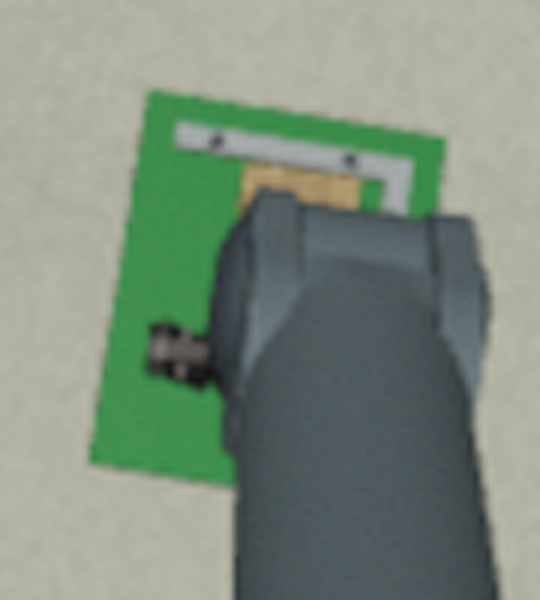

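Request:
send_rows:
  commands:
    - [[0,0,3],0,0.75]
    - [[0,0,2],0,0.75]
    - [[0,0,2],0,0.75]
    - [[0,0,2],0,0.75]
    - [[0,0,2],0,0.75]

```text
t: 5.52
position: [478.5, -194.6, 13.2]
ee_rot: [-1.137, 1.297, -1.334]
contact_force: [-5.7, 1.0, 3.9]
grip_width: 21.2
```

```bash
python3 -c "
from h import *
J()"
```

```text
t 5.53 pos [ 478.5 -194.6   13.2] x [-0.145 -0.989  0.014] y [ 0.013 -0.017 -1.   ] z [ 0.989 -0.145  0.016] F [-5.7  1.   3.9] w 21.2 q [ 0.5   0.45 -0.23  2.06  0.19  0.63 -1.57]
jig frame [-61.9  16.5] tilt [ 0.013 -0.017] yawz -0.145
```

Request:
send_rows:
  commands:
    - [[0,0,-15],0,0.75]
    - [[0,-40,0],0,1]
    - [[-29,0,38],0,1]
    - [[-29,0,39],0,1]
    - [[0,0,0],0,1]

```text
t: 6.15
position: [552.7, -146.3, 56.5]
ee_rot: [-1.125, 1.287, -1.345]
contact_force: [0.2, 0.7, 0.7]
grip_width: 0.3
```

```bash
python3 - <<'E'
from h import *
J()
p=arm.read_camera("side"); save(p,"a4s.png",(230,140,130,90),6)
E
```

```text
t 6.15 pos [ 552.7 -146.3   56.5] x [-0.148 -0.989  0.014] y [ 0.029 -0.019 -0.999] z [ 0.988 -0.148  0.031] F [0.2 0.7 0.7] w 0.3 q [ 0.4   0.45 -0.26  1.93  0.19  0.75 -1.69]
jig frame [ 4.2 75.4] tilt [ 0.029 -0.019] yawz -0.149
```

View pics/a4s.png

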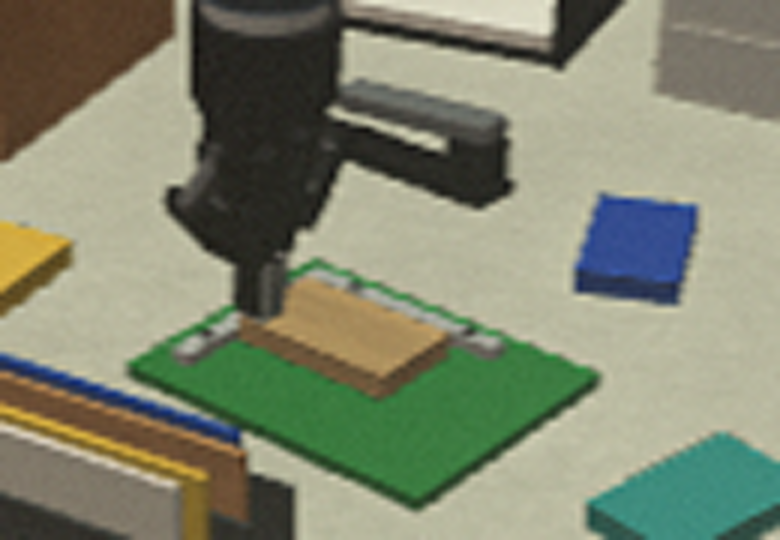

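Request:
send_rows:
  commands:
    - [[0,22,-5],0,1]
    - [[0,20,0],0,1]
    - [[6,1,0],0,1]
    - [[6,0,0],0,1]
    - [[0,0,0],0,1]

```text
t: 6.82
position: [540.5, -166.0, 12.7]
ee_rot: [-1.126, 1.293, -1.353]
contact_force: [0.3, 0.1, -0.3]
grip_width: -0.1
```

```bash
python3 - <<'E'
from h import *
J()
E
```

```text
t 6.83 pos [ 540.5 -166.    12.7] x [-0.157 -0.987  0.019] y [ 0.026 -0.024 -0.999] z [ 0.987 -0.156  0.029] F [ 0.3  0.1 -0.3] w -0.1 q [ 0.41  0.52 -0.23  1.95  0.21  0.67 -1.69]
jig frame [-5. 54.] tilt [ 0.026 -0.024] yawz -0.157
```

Request:
send_rows:
  commands:
    - [[3,-1.5,0],0,1]
    - [[2,0,0],0,1]
    - [[2,0,0],0,1]
    - [[2,0,0],0,1]
    - [[2,0,0],0,1]

```text
t: 7.45
position: [539.9, -176.7, 16.1]
ee_rot: [-1.124, 1.29, -1.353]
contact_force: [0.2, 0.5, 0.2]
grip_width: -0.3
```

```bash
python3 - <<'E'
from h import *
J()
E
```

```text
t 7.45 pos [ 539.9 -176.7   16.1] x [-0.156 -0.988  0.018] y [ 0.029 -0.023 -0.999] z [ 0.987 -0.155  0.032] F [0.2 0.5 0.2] w -0.3 q [ 0.43  0.51 -0.23  1.95  0.21  0.67 -1.66]
jig frame [-3.9 43.4] tilt [ 0.029 -0.023] yawz -0.156
```

Request:
send_rows:
  commands:
    - [[2,1.5,0],0,1]
    - [[2,0,0],0,1]
    - [[2,0,0],0,1]
    - [[2,0,0],0,1]
    - [[2,0,0],0,1]

```text
t: 8.07
position: [540.5, -177.8, 15.4]
ee_rot: [-1.119, 1.29, -1.342]
contact_force: [0.6, 5.9, 2.9]
grip_width: -0.0
```

```bash
python3 - <<'E'
from h import *
J()
p=arm.read_camera("side"); save(p,"a5s.png",(230,140,130,90),6)
E
```

```text
t 8.07 pos [ 540.5 -177.8   15.4] x [-0.15  -0.989  0.009] y [ 0.03  -0.014 -0.999] z [ 0.988 -0.15   0.032] F [0.6 5.9 2.9] w -0.0 q [ 0.45  0.52 -0.24  1.94  0.2   0.67 -1.64]
jig frame [-3.2 42.4] tilt [ 0.03  -0.014] yawz -0.15
```

View pics/a5s.png

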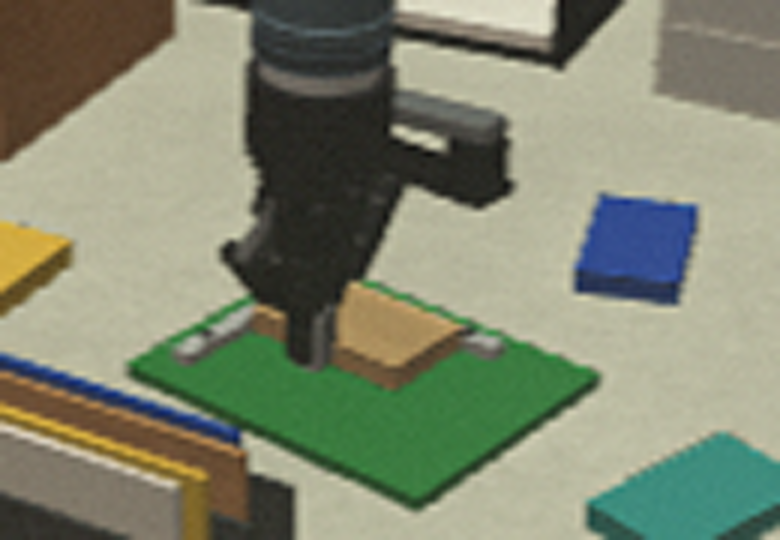

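Request:
send_rows:
  commands:
    - [[-12,0,0],0,1]
    - [[0,-38,0],0,1]
    - [[20,0,-40],0,1]
    - [[32,0,-38],0,1]
    - [[0,0,0],0,1]

```text
t: 8.75
position: [454.4, -209.2, 51.7]
ee_rot: [-1.124, 1.286, -1.347]
contact_force: [0.1, -1.1, 0.5]
grip_width: 0.2
```

```bash
python3 - <<'E'
from h import *
J()
p=arm.read_camera("side"); save(p,"a6s.png",(230,140,130,90),6)
E
```

```text
t 8.75 pos [ 454.4 -209.2   51.7] x [-0.15  -0.989  0.015] y [ 0.031 -0.02  -0.999] z [ 0.988 -0.149  0.034] F [ 0.1 -1.1  0.5] w 0.2 q [ 0.57  0.35 -0.25  2.1   0.15  0.67 -1.51]
jig frame [-83.7  -1.5] tilt [ 0.031 -0.02 ] yawz -0.15
```

View pics/a6s.png

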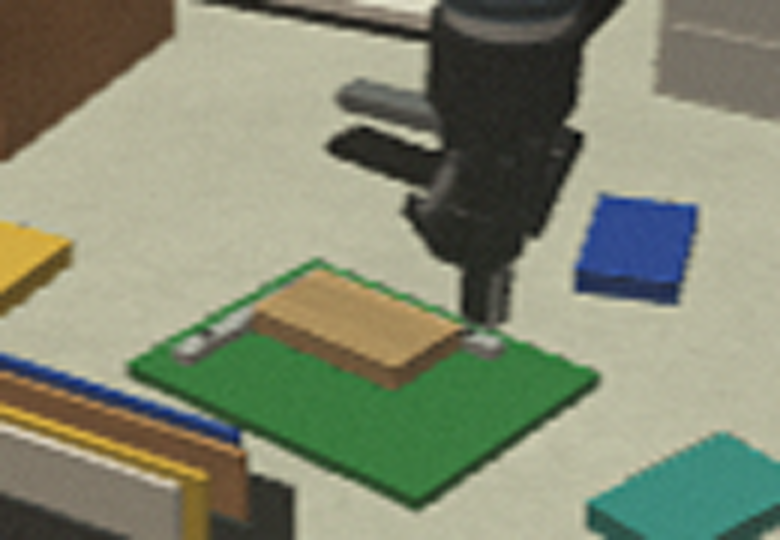

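Blank looks seated on both stops. A second end push makes sure; down 37, then +x to about -61.

Request:
send_rows:
  commands:
    - [[-2,20,0],0,1]
    - [[0,17,0],0,1]
    - [[0,0,4],0,1]
    - [[0,0,4],0,1]
    - [[0,0,0],0,1]

```text
t: 9.43
position: [472.5, -206.9, 15.6]
ee_rot: [-1.12, 1.274, -1.347]
contact_force: [0.3, 0.4, -0.2]
grip_width: -0.3
```

```bash
python3 - <<'E'
from h import *
J()
E
```

```text
t 9.43 pos [ 472.5 -206.9   15.6] x [-0.143 -0.99   0.015] y [ 0.04  -0.021 -0.999] z [ 0.989 -0.143  0.043] F [ 0.3  0.4 -0.2] w -0.3 q [ 0.54  0.44 -0.24  2.08  0.19  0.6  -1.55]
jig frame [-66.    3.4] tilt [ 0.04  -0.021] yawz -0.143
```

Request:
send_rows:
  commands:
    - [[0,0,2],0,1]
    - [[0,0,2],0,1]
    - [[0,0,2],0,1]
    - [[0,0,2],0,1]
    - [[0,0,2],0,1]

```text
t: 10.05
position: [476.9, -207.8, 15.5]
ee_rot: [-1.128, 1.284, -1.342]
contact_force: [-4.9, 0.7, 3.7]
grip_width: 0.3
```

```bash
python3 - <<'E'
from h import *
J()
E
```

```text
t 10.05 pos [ 476.9 -207.8   15.5] x [-0.144 -0.989  0.015] y [ 0.028 -0.019 -0.999] z [ 0.989 -0.144  0.031] F [-4.9  0.7  3.7] w 0.3 q [ 0.53  0.45 -0.24  2.06  0.19  0.62 -1.55]
jig frame [-61.6   3.2] tilt [ 0.028 -0.019] yawz -0.145
```

Request:
send_rows:
  commands:
    - [[0,0,-15],0,1]
    - [[0,-60,0],0,0.6]
    - [[0,-60,0],0,0.6]
    - [[0,-60,0],0,0.6]
    - [[-50,-30,0],0,0.6]

```text
t: 10.68
position: [462.1, -155.7, 227.5]
ee_rot: [-1.119, 1.285, -1.352]
contact_force: [1.2, 0.9, -0.3]
grip_width: 34.0
```

Request:
send_rows:
  commands:
    - [[-60,0,12],0,0.6]
    - [[-60,0,12],0,0.6]
    - [[-60,0,12],0,0.6]
    - [[-60,0,12],0,0.6]
    - [[-60,0,12],0,0.6]

```text
t: 11.3
position: [575.8, 134.5, 233.0]
ee_rot: [-1.094, 1.269, -1.373]
contact_force: [0.8, -0.5, -0.1]
grip_width: 34.3
```

```bash
python3 - <<'E'
from h import *
J()
todo(589,326.5,220,-.19)
t=arm.read_camera("top"); s=arm.read_camera("side")
np.save("P1.npy",{"top":t,"side":s},allow_pickle=True)
save(t,"b1.png",(245,155,90,100),6); save(s,"b1s.png",(230,140,130,90),6)
m=cmask(t,"green",(250,160,80,90)); v,f=fit([(t,m)],(200,160,0,10),(520,-197,-.16),True); print(v,f)
E
```

```text
t 11.3 pos [575.8 134.5 233. ] x [-0.162 -0.987  0.015] y [ 0.063 -0.025 -0.998] z [ 0.985 -0.161  0.066] F [ 0.8 -0.5 -0.1] w 34.3 q [ 0.15  0.29 -0.55  1.76  0.22  1.09 -2.21]
jig frame [-14.9 356.5] tilt [ 0.063 -0.025] yawz -0.162
t 11.3 pos [575.8 134.5 233. ] x [-0.162 -0.987  0.015] y [ 0.063 -0.025 -0.998] z [ 0.985 -0.161  0.066] F [ 0.8 -0.5 -0.1] w 34.3 q [ 0.15  0.29 -0.55  1.76  0.22  1.09 -2.21]
now-frame [-191.8    8.9  -18.8] spin 0.028 after-spin frame -191.0 13.0 -23.3
[ 5.20470251e+02 -1.97182647e+02 -1.60132329e-01] 0.03142498292849478
```

View pics/b1.png

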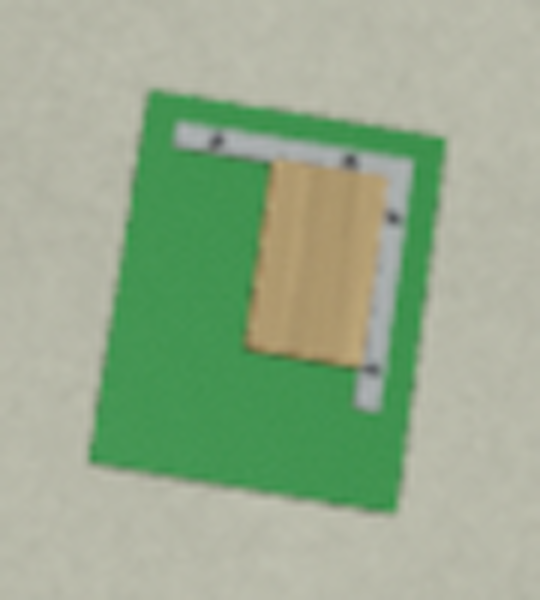

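View pics/b1s.png

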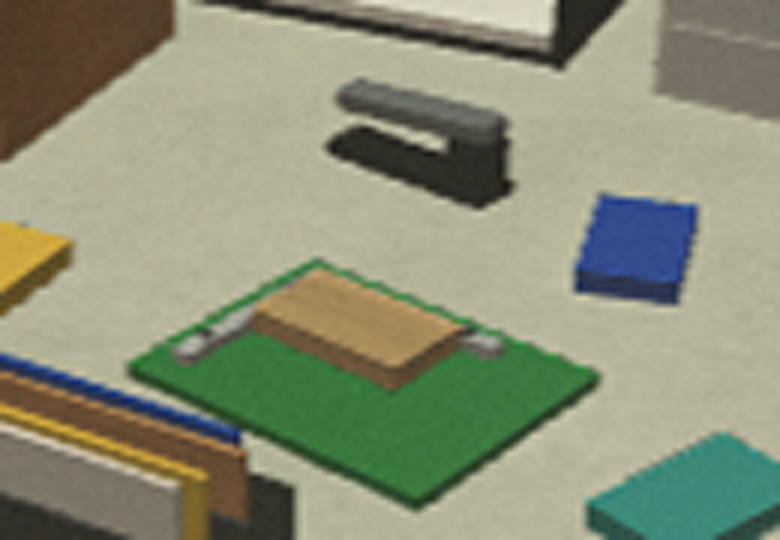

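Request:
send_rows:
  commands:
    - [[0,0,0],-0.18,0.6]
    - [[0,0,0],-0.18,0.6]
    - [[0,0,0],-0.18,0.6]
    - [[0,0,0],-0.18,0.6]
    - [[0,0,0],-0.18,0.6]

```text
t: 12.02
position: [576.0, 145.1, 232.8]
ee_rot: [-1.464, 0.56, -0.675]
contact_force: [-0.6, -0.3, -0.1]
grip_width: 33.9
```

```bash
python3 -c "
from h import *
J()"
```

```text
t 12.03 pos [576.  145.1 232.8] x [ 0.7   -0.711  0.061] y [ 0.073 -0.013 -0.997] z [0.71  0.703 0.042] F [-0.6 -0.3 -0.1] w 33.9 q [ 0.26  0.31 -0.7   1.76  0.27  1.09 -1.33]
jig frame [-16.3 367. ] tilt [ 0.073 -0.013] yawz 0.78
```

Request:
send_rows:
  commands:
    - [[0,0,0],-0.18,0.6]
    - [[0,0,0],-0.18,0.6]
    - [[0,0,0],-0.18,0.6]
    - [[0,0,0],-0.18,0.6]
    - [[0,0,0],-0.18,0.6]

```text
t: 12.65
position: [576.9, 142.2, 232.3]
ee_rot: [-1.585, -0.171, 0.044]
contact_force: [-0.6, 0.5, 0.8]
grip_width: 34.2
```

Request:
send_rows:
  commands:
    - [[0,0,0],-0.18,0.6]
    - [[0,0,0],-0.18,0.6]
    - [[0,0,0],-0.18,0.6]
    - [[0,0,0],-0.18,0.6]
    - [[0,0,0],-0.18,0.6]

```text
t: 13.28
position: [577.7, 139.1, 231.6]
ee_rot: [-1.464, -0.895, 0.777]
contact_force: [0.1, -0.0, 0.1]
grip_width: 34.4
```

```bash
python3 -c "
from h import *
J()
todo(589,326.5,220,np.pi-.19)"
```

```text
t 13.28 pos [577.7 139.1 231.6] x [0.482 0.875 0.033] y [ 0.09  -0.012 -0.996] z [-0.871  0.483 -0.085] F [ 0.1 -0.   0.1] w 34.4 q [ 0.51  0.41 -1.03  1.76  0.45  1.12  0.41]
jig frame [-13.8 361.3] tilt [ 0.09  -0.012] yawz 2.635
t 13.28 pos [577.7 139.1 231.6] x [0.482 0.875 0.033] y [ 0.09  -0.012 -0.996] z [-0.871  0.483 -0.085] F [ 0.1 -0.   0.1] w 34.4 q [ 0.51  0.41 -1.03  1.76  0.45  1.12  0.41]
now-frame [169.1  10.3  81.7] spin -0.316 after-spin frame 186.2 11.6 24.3
```

Request:
send_rows:
  commands:
    - [[0,0,0],0.18,0.6]
    - [[0,0,0],0.18,0.6]
    - [[0,0,0],0.18,0.6]
    - [[0,0,0],0.18,0.6]
    - [[0,0,0],0.18,0.6]

```text
t: 13.9
position: [578.4, 135.9, 230.4]
ee_rot: [-1.584, -0.183, 0.031]
contact_force: [-0.1, 0.3, -0.8]
grip_width: 34.1
```

Request:
send_rows:
  commands:
    - [[0,0,0],0.18,0.6]
    - [[0,0,0],0.18,0.6]
    - [[0,0,0],0.18,0.6]
    - [[0,0,0],0.18,0.6]
    - [[0,0,0],0.18,0.6]

```text
t: 14.52
position: [579.1, 132.9, 230.0]
ee_rot: [-1.445, 0.537, -0.7]
contact_force: [-0.0, -0.9, 0.1]
grip_width: 34.3
```

```bash
python3 -c "
from h import *
J()
todo(589,326.5,220,-.19)"
```

```text
t 14.53 pos [579.1 132.9 230. ] x [ 0.695 -0.714  0.081] y [ 0.107 -0.01  -0.994] z [0.711 0.7   0.069] F [-0.  -0.9  0.1] w 34.3 q [ 0.28  0.29 -0.69  1.79  0.27  1.04 -1.31]
jig frame [-11.4 355.4] tilt [ 0.107 -0.01 ] yawz 0.778
t 14.53 pos [579.1 132.9 230. ] x [ 0.695 -0.714  0.081] y [ 0.107 -0.01  -0.994] z [0.711 0.7   0.069] F [-0.  -0.9  0.1] w 34.3 q [ 0.28  0.29 -0.69  1.79  0.27  1.04 -1.31]
now-frame [-132.2    9.2  141.8] spin 0.968 after-spin frame -191.9 10.0 -26.8
```

Request:
send_rows:
  commands:
    - [[0,0,0],0.1,0.6]
    - [[0,0,0],0.1,0.6]
    - [[0,0,0],0.1,0.6]
    - [[0,0,0],0.1,0.6]
    - [[0,0,0],0.1,0.6]

```text
t: 15.15
position: [579.8, 130.1, 229.9]
ee_rot: [-1.252, 0.928, -1.088]
contact_force: [0.5, 0.3, -0.2]
grip_width: 34.4
```

Request:
send_rows:
  commands:
    - [[0,0,0],0.1,0.6]
    - [[0,0,0],0.1,0.6]
    - [[0,0,0],0.1,0.6]
    - [[0,0,0],0.1,0.6]
    - [[0,0,0],0.07,0.6]

```text
t: 15.78
position: [580.6, 127.2, 229.8]
ee_rot: [-0.991, 1.283, -1.428]
contact_force: [-0.8, 0.3, -0.4]
grip_width: 34.0
```

```bash
python3 -c "
from h import *
J()
todo(589,326.5,200,-.19)"
```

```text
t 15.78 pos [580.6 127.2 229.8] x [-0.229 -0.973 -0.022] y [ 0.125 -0.007 -0.992] z [ 0.965 -0.23   0.124] F [-0.8  0.3 -0.4] w 34.0 q [ 0.16  0.26 -0.54  1.81  0.22  1.01 -2.27]
jig frame [ -9.1 350. ] tilt [ 0.125 -0.007] yawz -0.234
t 15.78 pos [580.6 127.2 229.8] x [-0.229 -0.973 -0.022] y [ 0.125 -0.007 -0.992] z [ 0.965 -0.23   0.124] F [-0.8  0.3 -0.4] w 34.0 q [ 0.16  0.26 -0.54  1.81  0.22  1.01 -2.27]
now-frame [-195.2   29.2  -41.3] spin -0.044 after-spin frame -197.3 29.8 -29.3
```

Request:
send_rows:
  commands:
    - [[-48,2,-5],-0.04,0.5]
    - [[-48,2,-5],0,0.5]
    - [[-48,2,-5],0,0.5]
    - [[-48,2,-5],0,0.5]
    - [[0,0,0],0,0.5]

```text
t: 16.4
position: [604.1, 319.3, 222.3]
ee_rot: [-1.002, 1.254, -1.407]
contact_force: [-0.2, 0.4, -0.5]
grip_width: 42.9
```

```bash
python3 - <<'E'
from h import *
J()
s,M=pose(); todo(*(np.array([589,326.5,74])+19*M[:,1]),-.19)
p=arm.read_camera("top"); save(p,"c1.png",(85,140,90,100),6)
p=arm.read_camera("side"); save(p,"c1s.png",(110,190,120,100),6)
E
```

```text
t 16.4 pos [604.1 319.3 222.3] x [-0.196 -0.98  -0.021] y [ 0.134 -0.005 -0.991] z [ 0.971 -0.197  0.133] F [-0.2  0.4 -0.5] w 42.9 q [-0.14  0.45 -0.57  1.59  0.37  1.08 -2.59]
jig frame [-14.5 543.4] tilt [ 0.134 -0.005] yawz -0.2
t 16.4 pos [604.1 319.3 222.3] x [-0.196 -0.98  -0.021] y [ 0.134 -0.005 -0.991] z [ 0.971 -0.197  0.133] F [-0.2  0.4 -0.5] w 42.9 q [-0.14  0.45 -0.57  1.59  0.37  1.08 -2.59]
t 16.4 pos [604.1 319.3 222.3] x [-0.196 -0.98  -0.021] y [ 0.134 -0.005 -0.991] z [ 0.971 -0.197  0.133] F [-0.2  0.4 -0.5] w 42.9 q [-0.14  0.45 -0.57  1.59  0.37  1.08 -2.59]
now-frame [ -0.9 163.9 -35.8] spin -0.01 after-spin frame -4.6 167.1 -13.7
```

View pics/c1.png

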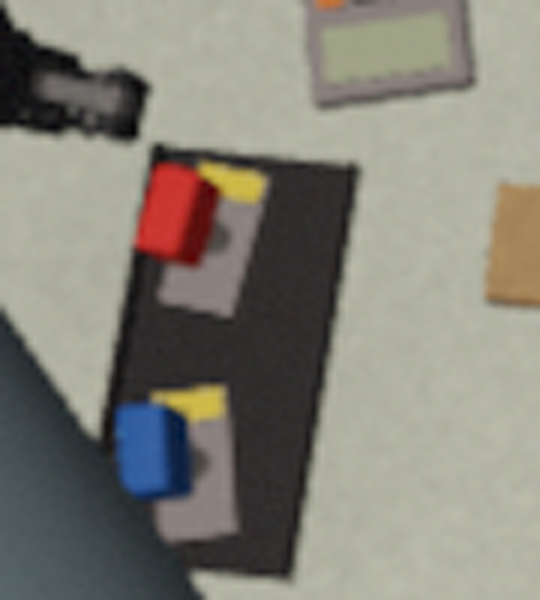

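View pics/c1s.png

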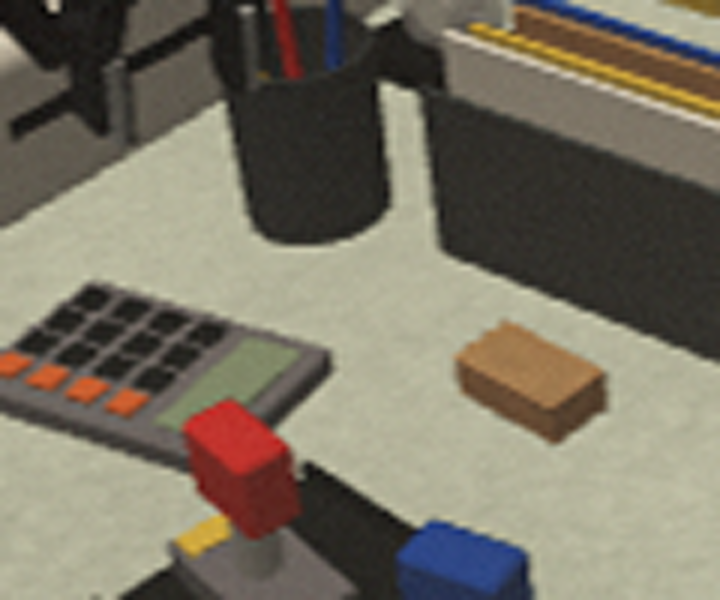

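Request:
send_rows:
  commands:
    - [[-1,36,-8],0,0.5]
    - [[0,36,-9],0,0.5]
    - [[0,20,-8],0,0.5]
    - [[0,0,-6],0,0.5]
    - [[0,0,0],0,0.5]

```text
t: 17.12
position: [594.8, 306.1, 126.6]
ee_rot: [-0.99, 1.256, -1.435]
contact_force: [0.3, 0.3, -0.4]
grip_width: 42.6
```

```bash
python3 - <<'E'
from h import *
s,M=pose(); todo(*(np.array([589,326.5,74])+19*M[:,1]),-.19)
p=arm.read_camera("top"); print((proj(p,s["position"])-[85,140])*6,(proj(p,[589,326.5,92])-[85,140])*6);save(p,"c2.png",(85,140,90,100),6)
p=arm.read_camera("side"); print((proj(p,s["position"])-[110,190])*6,(proj(p,[589,326.5,92])-[110,190])*6);save(p,"c2s.png",(110,190,120,100),6)
E
```

```text
t 17.12 pos [594.8 306.1 126.6] x [-0.218 -0.976 -0.014] y [ 0.143 -0.018 -0.99 ] z [ 0.965 -0.218  0.143] F [ 0.3  0.3 -0.4] w 42.6 q [-0.17  0.52 -0.53  1.71  0.45  0.91 -2.68]
t 17.12 pos [594.8 306.1 126.6] x [-0.218 -0.976 -0.014] y [ 0.143 -0.018 -0.99 ] z [ 0.965 -0.218  0.143] F [ 0.3  0.3 -0.4] w 42.6 q [-0.17  0.52 -0.53  1.71  0.45  0.91 -2.68]
now-frame [-17.9  69.9 -17.6] spin -0.032 after-spin frame -19.1 71.4 -6.8
[[179.46400047 179.35798439]] [[162.64226031 207.94707347]]
[[254.076818   327.51521401]] [[237.7084093  434.37279831]]
```

View pics/c2.png

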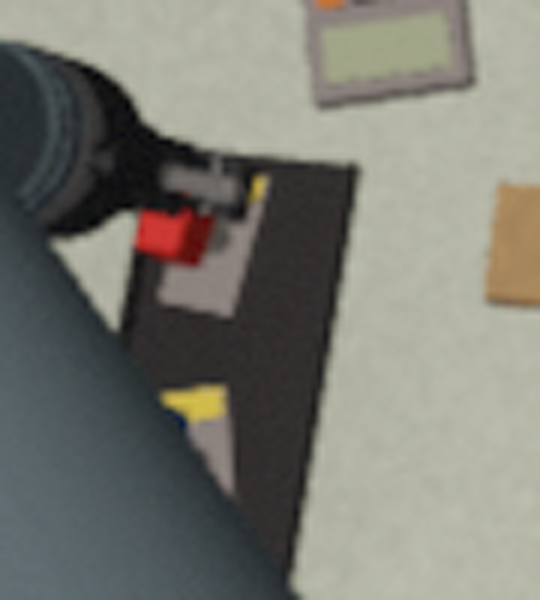

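View pics/c2s.png

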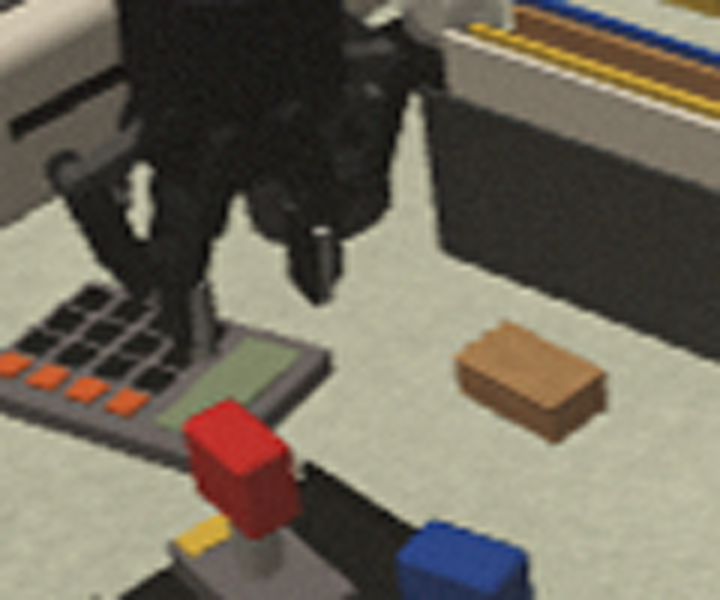

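Request:
send_rows:
  commands:
    - [[-10,5,-8],-0.03,0.5]
    - [[-9,5,-4],0,0.5]
    - [[0,3,0],0,0.5]
    - [[0,0,0],0,0.5]
    - [[0,0,0],0,0.5]

```text
t: 17.85
position: [590.7, 330.7, 114.3]
ee_rot: [-1.003, 1.231, -1.413]
contact_force: [-0.1, 0.1, -1.2]
grip_width: 42.5
```

```bash
python3 - <<'E'
from h import *
s,M=pose(); todo(*(np.array([589,326.5,74])+19*M[:,1]),-.19)
E
```

```text
t 17.85 pos [590.7 330.7 114.3] x [-0.186 -0.982 -0.013] y [ 0.148 -0.015 -0.989] z [ 0.971 -0.186  0.148] F [-0.1  0.1 -1.2] w 42.5 q [-0.21  0.55 -0.53  1.7   0.47  0.9  -2.7 ]
t 17.85 pos [590.7 330.7 114.3] x [-0.186 -0.982 -0.013] y [ 0.148 -0.015 -0.989] z [ 0.971 -0.186  0.148] F [-0.1  0.1 -1.2] w 42.5 q [-0.21  0.55 -0.53  1.7   0.47  0.9  -2.7 ]
now-frame [ 5.  58.6 -6.8] spin 0.001 after-spin frame 4.2 59.0 1.9
```

Request:
send_rows:
  commands:
    - [[2,8,-2],0,0.5]
    - [[0,6,0],0,0.5]
    - [[0,4,0],0,0.5]
    - [[0,0,0],0,0.5]
    - [[0,0,0],0,0.5]

```text
t: 18.48
position: [591.4, 327.3, 94.3]
ee_rot: [-1.004, 1.232, -1.414]
contact_force: [-0.1, -0.0, 0.0]
grip_width: 42.4
```

```bash
python3 - <<'E'
from h import *
s,M=pose(); todo(*(np.array([589,326.5,74])+19*M[:,1]),-.19)
p=arm.read_camera("side"); save(p,"c3s.png",(110,190,120,100),6)
p=arm.read_camera("top"); save(p,"c3.png",(85,140,90,100),6)
E
```

```text
t 18.48 pos [591.4 327.3  94.3] x [-0.188 -0.982 -0.012] y [ 0.147 -0.016 -0.989] z [ 0.971 -0.188  0.148] F [-0.1 -0.   0. ] w 42.4 q [-0.22  0.57 -0.51  1.71  0.49  0.87 -2.72]
t 18.48 pos [591.4 327.3  94.3] x [-0.188 -0.982 -0.012] y [ 0.147 -0.016 -0.989] z [ 0.971 -0.188  0.148] F [-0.1 -0.   0. ] w 42.4 q [-0.22  0.57 -0.51  1.71  0.49  0.87 -2.72]
now-frame [ 1.5 38.8 -5.2] spin -0.001 after-spin frame 1.0 39.1 0.6
```

View pics/c3s.png

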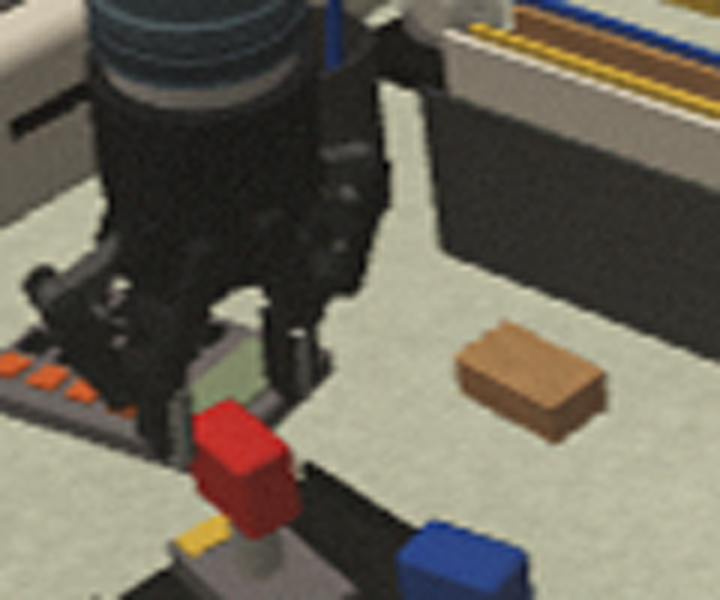

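View pics/c3.png

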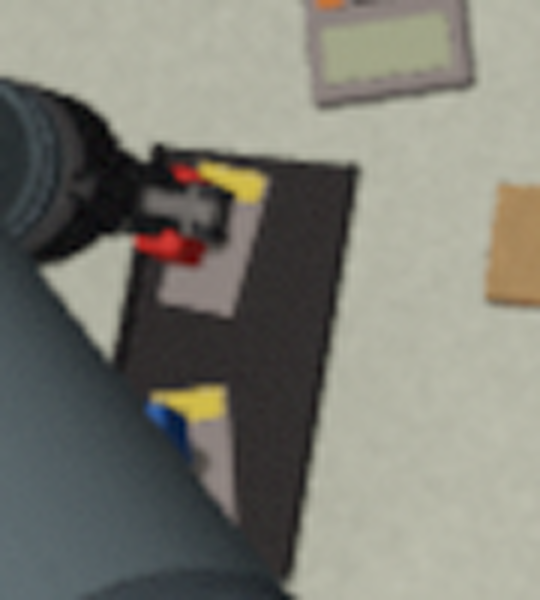

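Request:
send_rows:
  commands:
    - [[1,14,-2],0,0.5]
    - [[0,12,-2],0,0.5]
    - [[0,5,0],0,0.5]
    - [[0,0,0],0,0.5]
    - [[0,0,0],0,0.5]

```text
t: 19.2
position: [591.5, 326.4, 60.3]
ee_rot: [-1.005, 1.232, -1.414]
contact_force: [0.2, 0.3, 0.3]
grip_width: 42.6
```

```bash
python3 - <<'E'
from h import *
s,M=pose(); todo(*(np.array([589,326.5,74])+19*M[:,1]),-.19)
p=arm.read_camera("side"); save(p,"c4s.png",(110,190,120,100),6)
E
```

```text
t 19.2 pos [591.5 326.4  60.3] x [-0.188 -0.982 -0.012] y [ 0.146 -0.016 -0.989] z [ 0.971 -0.187  0.147] F [0.2 0.3 0.3] w 42.6 q [-0.23  0.61 -0.49  1.73  0.52  0.82 -2.74]
t 19.2 pos [591.5 326.4  60.3] x [-0.188 -0.982 -0.012] y [ 0.146 -0.016 -0.989] z [ 0.971 -0.187  0.147] F [0.2 0.3 0.3] w 42.6 q [-0.23  0.61 -0.49  1.73  0.52  0.82 -2.74]
now-frame [ 0.3  5.1 -0.4] spin -0.0 after-spin frame 0.2 5.1 0.3
```

View pics/c4s.png

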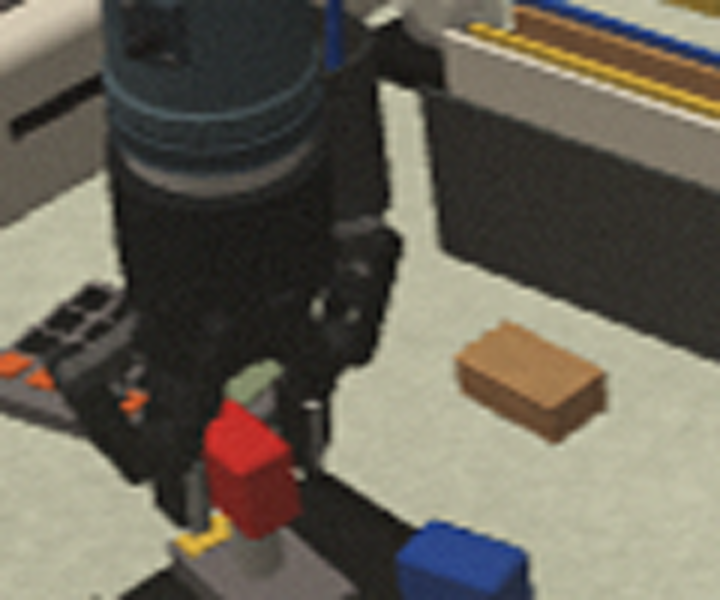

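Request:
send_rows:
  commands:
    - [[0,4,0],0,0.5]
    - [[0,0,0],0,1]
    - [[0,0,0],0,1]
    - [[0,0,0],0,1]
    - [[0,0,0],0,1]

```text
t: 19.88
position: [592.8, 326.8, 57.2]
ee_rot: [-1.003, 1.231, -1.414]
contact_force: [-0.1, 0.3, -0.4]
grip_width: 22.9
```

```bash
python3 - <<'E'
from h import *
s,M=pose(); todo(*(np.array([589,326.5,74])+19*M[:,1]),-.19)
p=arm.read_camera("side"); save(p,"c5s.png",(110,220,120,100),6)
p=arm.read_camera("top"); save(p,"c5.png",(85,140,90,100),6)
E
```

```text
t 19.88 pos [592.8 326.8  57.2] x [-0.188 -0.982 -0.013] y [ 0.148 -0.015 -0.989] z [ 0.971 -0.188  0.148] F [-0.1  0.3 -0.4] w 22.9 q [-0.24  0.62 -0.49  1.73  0.53  0.81 -2.75]
t 19.88 pos [592.8 326.8  57.2] x [-0.188 -0.982 -0.013] y [ 0.148 -0.015 -0.989] z [ 0.971 -0.188  0.148] F [-0.1  0.3 -0.4] w 22.9 q [-0.24  0.62 -0.49  1.73  0.53  0.81 -2.75]
now-frame [ 0.8  1.8 -1.1] spin -0.001 after-spin frame 0.7 2.0 -0.8
```

View pics/c5s.png

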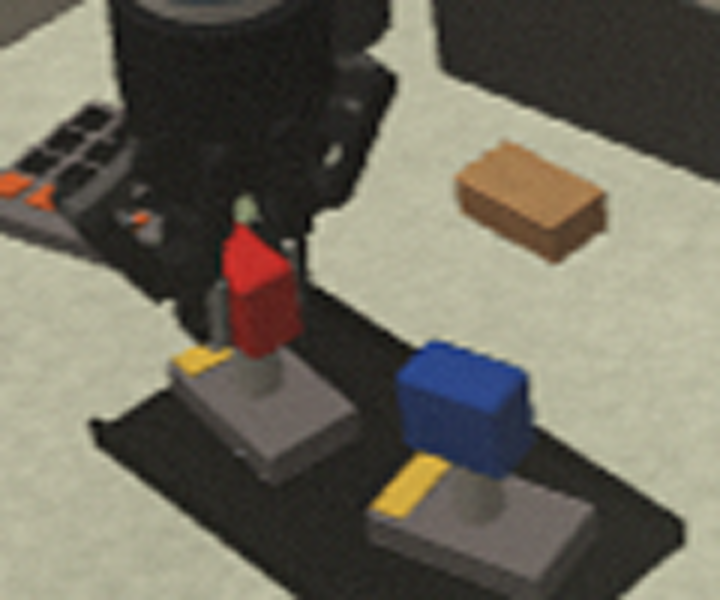

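```bash
cat >> h.py <<'E'
def stamp():
    g=np.load("g0.npy",allow_pickle=True).item()
    s,M=pose(); Rr=M@g["M"].T
    S=Rr@R.from_euler("z",-.19).as_matrix()
    f=s["position"]+Rr@(np.array(g["face"])-g["p"])
    print("face",f.round(1),"jf",jf(f).round(1),"yaw",np.arctan2(S[1,0],S[0,0]).round(3),"stamp up",S[:,2].round(3))
    return f,S,M
E
python3 - <<'E'
from h import *
s,M=pose(); np.save("g0.npy",dict(M=M,p=s["position"],face=[589,326.5,6.]),allow_pickle=True)
E
```

```text
t 19.98 pos [592.8 326.8  57.2] x [-0.188 -0.982 -0.013] y [ 0.148 -0.015 -0.989] z [ 0.971 -0.188  0.148] F [ 0.2 -0.1 -1.2] w 23.4 q [-0.24  0.62 -0.49  1.73  0.53  0.81 -2.75]
```

Request:
send_rows:
  commands:
    - [[0,-15,2],0,1]
    - [[0,-45,7],0,1]
    - [[0,-48,7],0,1]
    - [[0,-48,7],0,1]
    - [[0,0,0],0,1]

```text
t: 20.6
position: [591.3, 324.8, 221.9]
ee_rot: [-1.004, 1.231, -1.413]
contact_force: [-0.0, 0.0, -1.0]
grip_width: 23.3
```

```bash
python3 - <<'E'
from h import *
stamp()
p=arm.read_camera("side"); save(p,"d1s.png",(100,150,150,140),5)
E
```

```text
t 20.6 pos [591.3 324.8 221.9] x [-0.187 -0.982 -0.012] y [ 0.147 -0.016 -0.989] z [ 0.971 -0.186  0.147] F [-0.  0. -1.] w 23.3 q [-0.16  0.43 -0.58  1.62  0.38  1.07 -2.61]
face [587.5 324.5 170.8] jf [-31.8 546.1] yaw -0.189 stamp up [0.001 0.    1.   ]
```

View pics/d1s.png

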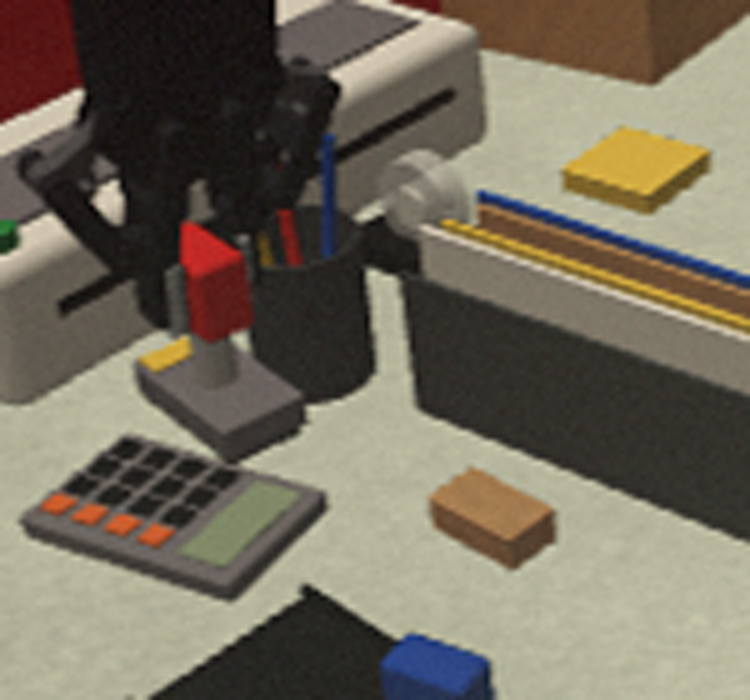

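Request:
send_rows:
  commands:
    - [[0,-38,6],0,1]
    - [[20,0,2],0,1]
    - [[45,0,4],0,1]
    - [[50,0,5],0,1]
    - [[50,0,5],0,1]

```text
t: 21.28
position: [567.1, 154.7, 249.3]
ee_rot: [-1.033, 1.236, -1.404]
contact_force: [0.6, -0.3, -0.5]
grip_width: 23.3
```

```bash
python3 - <<'E'
from h import *
stamp()
E
```

```text
t 21.27 pos [567.1 154.7 249.3] x [-0.177 -0.984 -0.001] y [ 0.125 -0.022 -0.992] z [ 0.976 -0.176  0.127] F [ 0.6 -0.3 -0.5] w 23.3 q [ 0.13  0.23 -0.57  1.8   0.22  1.05 -2.27]
face [562.2 153.9 198.2] jf [-31.3 373.6] yaw -0.179 stamp up [0.023 0.008 1.   ]
```

Request:
send_rows:
  commands:
    - [[50,0,7],0,1]
    - [[50,0,7],0,1]
    - [[50,0,7],0,1]
    - [[50,0,7],0,1]
    - [[50,0,7],0,1]

```text
t: 21.9
position: [544.1, -111.3, 241.6]
ee_rot: [-1.051, 1.254, -1.401]
contact_force: [0.3, -0.2, -1.2]
grip_width: 23.1
```

```bash
python3 - <<'E'
from h import *
stamp()
E
```

```text
t 21.9 pos [ 544.1 -111.3  241.6] x [-0.182 -0.983  0.006] y [ 0.103 -0.025 -0.994] z [ 0.978 -0.18   0.105] F [ 0.3 -0.2 -1.2] w 23.1 q [ 0.49  0.16 -0.4   1.88  0.09  1.01 -1.7 ]
face [ 538.  -112.1  190.6] jf [-15.5 107. ] yaw -0.184 stamp up [0.046 0.011 0.999]
```

Request:
send_rows:
  commands:
    - [[0,0,0],0,1]
    - [[0,0,0],0,1]
    - [[0,0,0],0,1]
    - [[0,0,0],0,1]
    - [[0,0,0],0,1]

```text
t: 22.52
position: [537.9, -115.0, 235.3]
ee_rot: [-1.057, 1.268, -1.401]
contact_force: [0.2, -0.4, -1.0]
grip_width: 23.4
```

```bash
python3 - <<'E'
from h import *
stamp()
E
```

```text
t 22.52 pos [ 537.9 -115.   235.3] x [-0.188 -0.982  0.007] y [ 0.09  -0.025 -0.996] z [ 0.978 -0.187  0.093] F [ 0.2 -0.4 -1. ] w 23.4 q [ 0.49  0.16 -0.4   1.89  0.09  1.01 -1.7 ]
face [ 531.2 -115.7  184.4] jf [-21.6 102.4] yaw -0.191 stamp up [0.058 0.01  0.998]
```

Request:
send_rows:
  commands:
    - [[0,0,0],0,1]
    - [[0,0,0],0,1]
    - [[0,0,0],0,1]
    - [[0,0,0],0,1]
    - [[0,0,0],0,1]

```text
t: 23.15
position: [538.6, -113.7, 235.8]
ee_rot: [-1.057, 1.265, -1.4]
contact_force: [-0.7, 0.3, -1.3]
grip_width: 23.4
```

```bash
python3 - <<'E'
from h import *
s=arm.read_state(); print(s["qpos"].round(4))
stamp()
E
```

```text
[ 0.4932  0.1597 -0.4003  1.8879  0.0912  1.0144 -1.7016]
t 23.15 pos [ 538.6 -113.7  235.8] x [-0.186 -0.983  0.007] y [ 0.091 -0.025 -0.995] z [ 0.978 -0.184  0.094] F [-0.7  0.3 -1.3] w 23.4 q [ 0.49  0.16 -0.4   1.89  0.09  1.01 -1.7 ]
face [ 531.9 -114.4  184.9] jf [-21.1 103.8] yaw -0.188 stamp up [0.057 0.01  0.998]
```

Request:
send_rows:
  commands:
    - [[0,0,0],0.12,1]
    - [[0,0,0],0.12,1]
    - [[0,0,0],-0.12,1]
    - [[0,0,0],-0.12,1]
    - [[0,0,0],0,1]

```text
t: 23.78
position: [538.5, -114.2, 235.8]
ee_rot: [-1.055, 1.268, -1.402]
contact_force: [0.3, -0.2, -0.6]
grip_width: 23.1
```

```bash
python3 - <<'E'
from h import *
stamp()
E
```

```text
t 23.77 pos [ 538.5 -114.2  235.8] x [-0.189 -0.982  0.007] y [ 0.091 -0.025 -0.995] z [ 0.978 -0.187  0.094] F [ 0.3 -0.2 -0.6] w 23.1 q [ 0.49  0.16 -0.4   1.89  0.09  1.01 -1.7 ]
face [ 531.9 -115.   184.9] jf [-21.1 103.2] yaw -0.192 stamp up [0.057 0.01  0.998]
```

Request:
send_rows:
  commands:
    - [[-55,0,0],0,1]
    - [[-55,0,0],0,1]
    - [[-55,0,0],0,1]
    - [[0,0,0],0,1]
    - [[0,0,0],0,1]

```text
t: 24.4
position: [572.1, 49.3, 234.8]
ee_rot: [-1.045, 1.278, -1.414]
contact_force: [-1.0, -0.6, -0.5]
grip_width: 23.4
```

```bash
python3 - <<'E'
from h import *
stamp()
E
```

```text
t 24.4 pos [572.1  49.3 234.8] x [-0.205 -0.979  0.006] y [ 0.093 -0.026 -0.995] z [ 0.974 -0.204  0.096] F [-1.  -0.6 -0.5] w 23.4 q [ 0.26  0.22 -0.5   1.83  0.18  1.04 -2.08]
face [565.6  48.7 183.9] jf [-12.2 270.1] yaw -0.208 stamp up [0.055 0.008 0.998]
```

Request:
send_rows:
  commands:
    - [[15,0,0],0,1]
    - [[15,0,0],0,1]
    - [[15,0,0],0,1]
    - [[15,0,0],0,1]
    - [[15,0,0],0,1]

```text
t: 25.02
position: [554.6, -34.8, 235.1]
ee_rot: [-1.042, 1.284, -1.423]
contact_force: [0.2, 0.9, -1.2]
grip_width: 23.4
```

```bash
python3 - <<'E'
from h import *
stamp()
E
```

```text
t 25.02 pos [554.6 -34.8 235.1] x [-0.215 -0.977  0.008] y [ 0.092 -0.029 -0.995] z [ 0.972 -0.213  0.096] F [ 0.2  0.9 -1.2] w 23.4 q [ 0.39  0.18 -0.46  1.87  0.13  1.02 -1.91]
face [547.9 -35.4 184.2] jf [-17.1 184.3] yaw -0.218 stamp up [0.056 0.01  0.998]
```

Request:
send_rows:
  commands:
    - [[8,0,0],-0.07,1]
    - [[5,40,-4],0,1]
    - [[0,40,-4],0,1]
    - [[0,40,-4],0,1]
    - [[0,20,-2],0,1]

```text
t: 25.65
position: [554.2, -58.7, 94.9]
ee_rot: [-1.074, 1.229, -1.386]
contact_force: [-0.7, 0.1, -0.3]
grip_width: 23.1
```

```bash
python3 - <<'E'
from h import *
stamp()
p=arm.read_camera("side"); save(p,"e1s.png",(190,120,150,140),5)
p=arm.read_camera("top"); save(p,"e1.png",(190,140,140,110),5)
E
```

```text
t 25.65 pos [554.2 -58.7  94.9] x [-0.153 -0.988  0.017] y [ 0.101 -0.033 -0.994] z [ 0.983 -0.15   0.105] F [-0.7  0.1 -0.3] w 23.1 q [ 0.37  0.35 -0.41  1.99  0.26  0.74 -1.92]
face [548.  -60.2  44. ] jf [-13.3 159.8] yaw -0.155 stamp up [0.048 0.023 0.999]
```

View pics/e1s.png

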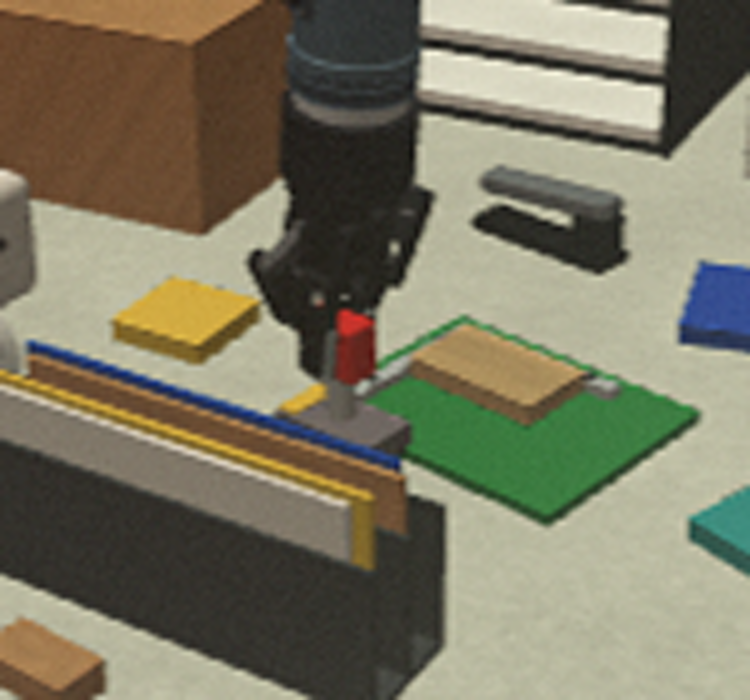

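View pics/e1.png

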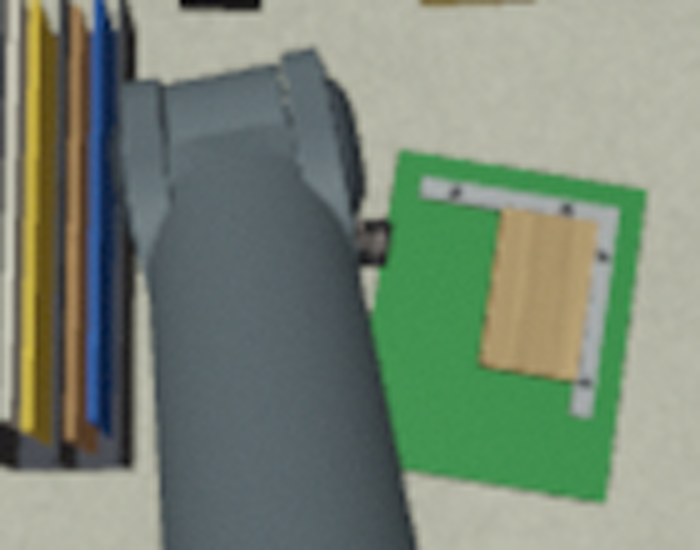

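Request:
send_rows:
  commands:
    - [[0,0,0],0,1]
    - [[0,16,-2],0,1]
    - [[0,12,-1],0,1]
    - [[0,3,0],0,1]
    - [[0,0,0],0,1]

```text
t: 26.38
position: [556.6, -59.9, 64.9]
ee_rot: [-1.071, 1.226, -1.389]
contact_force: [0.1, 0.5, -0.2]
grip_width: 23.3
```

```bash
python3 - <<'E'
from h import *
stamp()
E
```

```text
t 26.38 pos [556.6 -59.9  64.9] x [-0.153 -0.988  0.017] y [ 0.105 -0.033 -0.994] z [ 0.983 -0.151  0.109] F [ 0.1  0.5 -0.2] w 23.3 q [ 0.35  0.4  -0.39  2.01  0.3   0.67 -1.95]
face [550.6 -61.5  14. ] jf [-10.5 158.9] yaw -0.156 stamp up [0.044 0.024 0.999]
```

Now gently down to contact with the counter.

Request:
send_rows:
  commands:
    - [[0,5,-0.5],0,1]
    - [[0,4,-0.5],0,1]
    - [[0,2,0],0,1]
    - [[0,2,0],0,1]
    - [[0,2,0],0,1]

```text
t: 27.0
position: [558.0, -60.1, 52.0]
ee_rot: [-1.072, 1.226, -1.39]
contact_force: [-10.9, 0.3, 23.8]
grip_width: 22.9
```

```bash
python3 - <<'E'
from h import *
stamp()
E
```

```text
t 27.0 pos [558.  -60.1  52. ] x [-0.154 -0.988  0.018] y [ 0.105 -0.035 -0.994] z [ 0.983 -0.151  0.109] F [-10.9   0.3  23.8] w 22.9 q [ 0.34  0.43 -0.38  2.01  0.31  0.65 -1.96]
face [552.  -61.8   1. ] jf [ -9.1 158.8] yaw -0.156 stamp up [0.043 0.025 0.999]
```

Request:
send_rows:
  commands:
    - [[0,1,0],0,1]
    - [[0,1.5,0],0,1]
    - [[0,1.5,0],0,1]
    - [[0,1.5,0],0,1]
    - [[0,1.5,0],0,1]

```text
t: 27.62
position: [558.3, -59.9, 52.3]
ee_rot: [-1.078, 1.225, -1.392]
contact_force: [-5.7, 0.2, 9.8]
grip_width: 23.1
```

```bash
python3 - <<'E'
from h import *
s,M=pose(); print(s["ft_torque"])
stamp()
E
```

```text
t 27.62 pos [558.3 -59.9  52.3] x [-0.153 -0.988  0.024] y [ 0.102 -0.04  -0.994] z [ 0.983 -0.15   0.107] F [-5.7  0.2  9.8] w 23.1 q [ 0.34  0.43 -0.38  2.    0.32  0.66 -1.97]
[0.12263259 0.9847721  0.00514385]
t 27.62 pos [558.3 -59.9  52.3] x [-0.153 -0.988  0.024] y [ 0.102 -0.04  -0.994] z [ 0.983 -0.15   0.107] F [-5.7  0.2  9.8] w 23.1 q [ 0.34  0.43 -0.38  2.    0.32  0.66 -1.97]
face [552.2 -61.8   1.4] jf [ -9.  158.9] yaw -0.156 stamp up [0.047 0.03  0.998]
```

Request:
send_rows:
  commands:
    - [[0,1.5,-4],0,1]
    - [[0,1.5,-4],0,1]
    - [[0,1.5,-4],0,1]
    - [[0,1.5,-4],0,1]
    - [[0,1.5,-4],0,1]

```text
t: 28.25
position: [554.6, -58.8, 51.2]
ee_rot: [-1.052, 1.201, -1.406]
contact_force: [3.6, -0.3, 5.7]
grip_width: 23.1
```

```bash
python3 - <<'E'
from h import *
s,M=pose(); print(s["ft_torque"])
stamp()
p=arm.read_camera("side"); save(p,"e2s.png",(190,120,150,140),5)
E
```

```text
t 28.25 pos [554.6 -58.8  51.2] x [-0.155 -0.988  0.02 ] y [ 0.135 -0.041 -0.99 ] z [ 0.979 -0.151  0.139] F [ 3.6 -0.3  5.7] w 23.1 q [ 0.33  0.41 -0.37  2.04  0.33  0.61 -1.99]
[-0.32447816 -1.09720404  0.01321319]
t 28.25 pos [554.6 -58.8  51.2] x [-0.155 -0.988  0.02 ] y [ 0.135 -0.041 -0.99 ] z [ 0.979 -0.151  0.139] F [ 3.6 -0.3  5.7] w 23.1 q [ 0.33  0.41 -0.37  2.04  0.33  0.61 -1.99]
face [ 5.501e+02 -6.080e+01  1.000e-01] jf [-11.1 159.6] yaw -0.157 stamp up [0.014 0.031 0.999]
```

View pics/e2s.png

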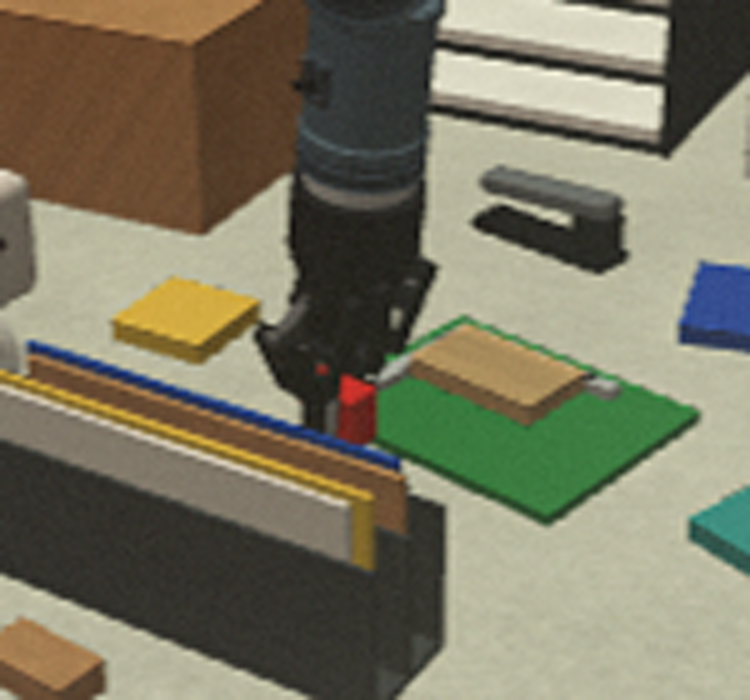

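Request:
send_rows:
  commands:
    - [[4,1.5,-1],0,1]
    - [[4,1.5,-1],0,1]
    - [[4,1.5,-1],0,1]
    - [[4,1.5,0],0,1]
    - [[0,0,0],0,1]

```text
t: 28.92
position: [554.4, -60.3, 51.0]
ee_rot: [-1.039, 1.196, -1.394]
contact_force: [1.4, -1.0, 0.8]
grip_width: 23.6
```

```bash
python3 - <<'E'
from h import *
s,M=pose(); print(s["ft_torque"])
stamp()
E
```

```text
t 28.93 pos [554.4 -60.3  51. ] x [-0.147 -0.989  0.006] y [ 0.144 -0.027 -0.989] z [ 0.979 -0.144  0.147] F [ 1.4 -1.   0.8] w 23.6 q [ 0.36  0.41 -0.38  2.04  0.32  0.59 -1.96]
[-0.20304955 -0.03335198 -0.05353222]
t 28.93 pos [554.4 -60.3  51. ] x [-0.147 -0.989  0.006] y [ 0.144 -0.027 -0.989] z [ 0.979 -0.144  0.147] F [ 1.4 -1.   0.8] w 23.6 q [ 0.36  0.41 -0.38  2.04  0.32  0.59 -1.96]
face [ 5.505e+02 -6.160e+01 -1.000e-01] jf [-10.7 158.7] yaw -0.148 stamp up [0.004 0.018 1.   ]
```

```bash
python3 - <<'E'
from h import *
s,M=pose(); np.save("g1.npy",dict(M=M,p=s["position"],face=[550.5,-61.6,0.]),allow_pickle=True)
E
```

```text
t 28.93 pos [554.4 -60.3  51. ] x [-0.147 -0.989  0.006] y [ 0.144 -0.027 -0.989] z [ 0.979 -0.144  0.147] F [ 1.4 -1.   0.8] w 23.6 q [ 0.36  0.41 -0.38  2.04  0.32  0.59 -1.96]
```

Request:
send_rows:
  commands:
    - [[0,-12,2],0,1]
    - [[0,-16,2.5],0,1]
    - [[0,-16,2.5],0,1]
    - [[0,-10,1.5],0,1]
    - [[0,0,0],0,1]

```text
t: 29.55
position: [549.4, -60.2, 106.0]
ee_rot: [-1.047, 1.205, -1.39]
contact_force: [-0.5, 0.1, -0.3]
grip_width: 23.3
```

```bash
python3 - <<'E'
from h import *
stamp()
p=arm.read_camera("side"); save(p,"e3s.png",(190,120,150,140),5)
E
```

```text
t 29.55 pos [549.4 -60.2 106. ] x [-0.148 -0.989  0.007] y [ 0.133 -0.027 -0.991] z [ 0.98  -0.145  0.135] F [-0.5  0.1 -0.3] w 23.3 q [ 0.4   0.32 -0.43  2.02  0.24  0.71 -1.89]
face [544.8 -61.5  54.9] jf [-16.3 158. ] yaw -0.149 stamp up [0.016 0.018 1.   ]
```

View pics/e3s.png

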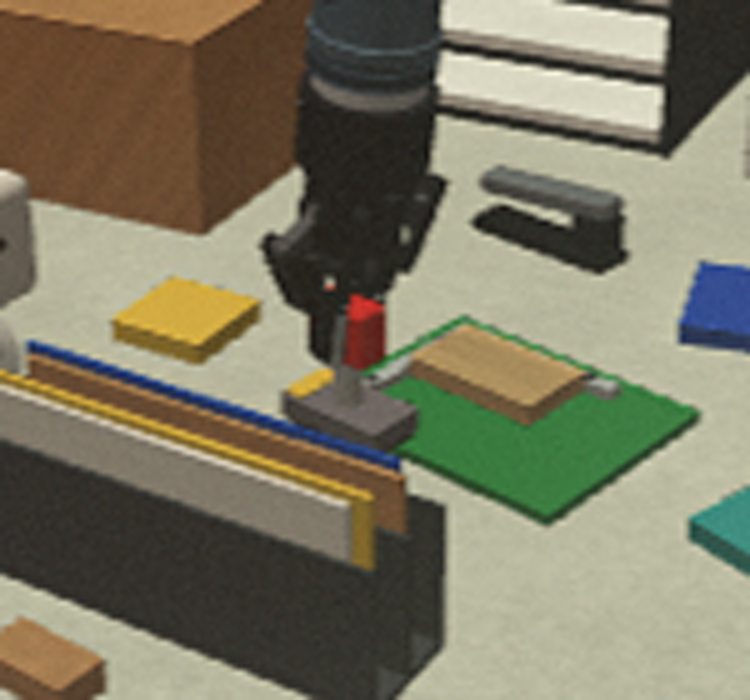

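Request:
send_rows:
  commands:
    - [[15,0,2],0,1]
    - [[15,0,2],0,1]
    - [[15,0,2],0,1]
    - [[15,0,2],0,1]
    - [[15,0,2],0,1]

```text
t: 30.22
position: [545.9, -141.5, 105.5]
ee_rot: [-1.051, 1.209, -1.388]
contact_force: [0.4, 0.4, -0.8]
grip_width: 23.1
```

```bash
python3 - <<'E'
from h import *
stamp()
E
```

```text
t 30.23 pos [ 545.9 -141.5  105.5] x [-0.148 -0.989  0.008] y [ 0.128 -0.027 -0.991] z [ 0.981 -0.146  0.131] F [ 0.4  0.4 -0.8] w 23.1 q [ 0.53  0.33 -0.4   1.99  0.21  0.72 -1.71]
face [ 541.1 -142.9   54.4] jf [-7.8 77. ] yaw -0.15 stamp up [0.021 0.018 1.   ]
```

Request:
send_rows:
  commands:
    - [[15,0,2],0,1]
    - [[15,0,2],0,1]
    - [[15,0,2],0,1]
    - [[15,0,2],0,1]
    - [[10,0,1],0,1]

```text
t: 30.85
position: [544.0, -218.4, 107.3]
ee_rot: [-1.05, 1.21, -1.39]
contact_force: [-0.3, 0.6, -1.4]
grip_width: 23.2
```

Request:
send_rows:
  commands:
    - [[0,0,0],0,1]
    - [[0,0,0],0,1]
    - [[0,0,0],0,1]
    - [[0,0,0],0,1]
    - [[0,0,0],0,1]

```text
t: 31.48
position: [544.2, -216.8, 107.2]
ee_rot: [-1.051, 1.21, -1.387]
contact_force: [-0.4, -0.4, -2.0]
grip_width: 23.1
```

```bash
python3 - <<'E'
from h import *
stamp()
p=arm.read_camera("side"); save(p,"f1s.png",(220,120,130,110),6); np.save("Pf.npy",p,allow_pickle=True)
p=arm.read_camera("top"); save(p,"f1.png",(235,150,110,100),6)
E
```

```text
t 31.48 pos [ 544.2 -216.8  107.2] x [-0.148 -0.989  0.007] y [ 0.128 -0.026 -0.991] z [ 0.981 -0.145  0.13 ] F [-0.4 -0.4 -2. ] w 23.1 q [ 0.64  0.37 -0.38  1.94  0.18  0.73 -1.55]
face [ 539.4 -218.1   56.1] jf [1.8 2.4] yaw -0.149 stamp up [0.021 0.017 1.   ]
```

View pics/f1s.png

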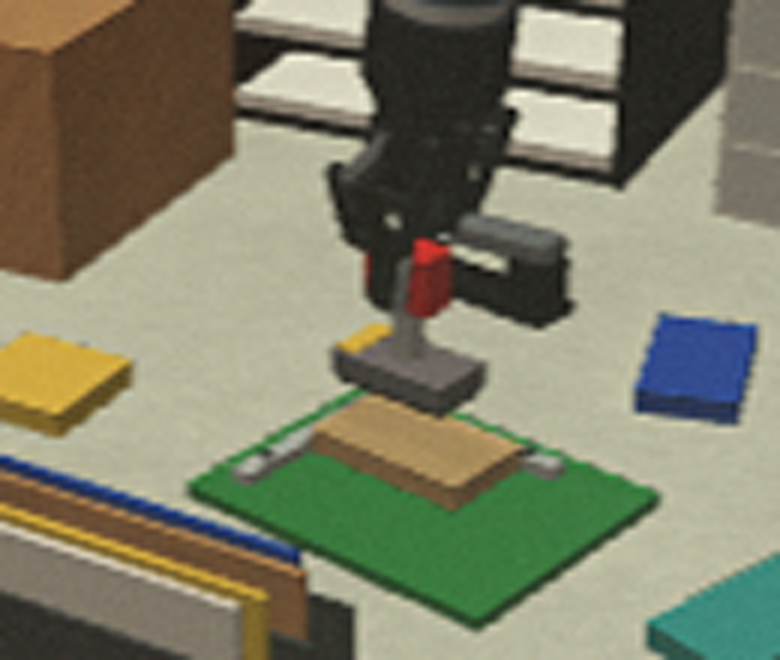

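View pics/f1.png

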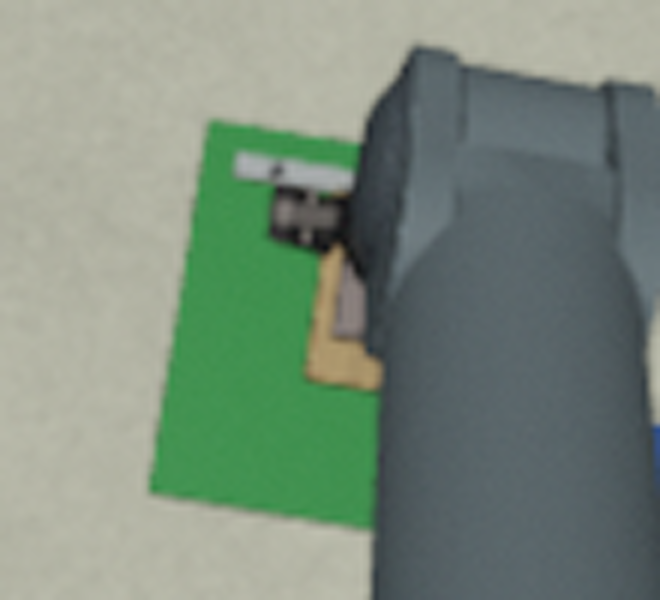

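```bash
cat > ov.py <<'E'
from h import *
def overlay(cam,roi,name,sc=6):
    f,S,M=stamp(); p=arm.read_camera(cam); x,y,w,h=roi
    im=cv2.resize(p["img"][y:y+h,x:x+w,::-1],None,fx=sc,fy=sc,interpolation=cv2.INTER_CUBIC)
    def draw(B,col):
        q=(proj(p,B)-[x,y]+0.5)*sc; q=q.round().astype(int)
        for i in range(8):
            for j in range(i):
                if bin(i^j).count("1")==1: cv2.line(im,tuple(map(int,q[i])),tuple(map(int,q[j])),col,1)
    foot=np.array([[a,b,c] for a in(-38,38) for b in(-20,20) for c in(0,20)])@S.T+f
    grip=np.array([[a,b,c] for a in(-22,22) for b in(-12,12) for c in(50,86)])@S.T+f
    draw(foot,(255,0,255)); draw(grip,(255,255,0)); draw(box(*SEAT,JY,100,60,10,26),(0,0,255))
    cv2.imwrite("pics/"+name,im)
E
python3 - <<'E'
from ov import *
overlay("side",(220,120,130,110),"f2s.png")
E
```

```text
t 31.57 pos [ 544.2 -216.9  107.2] x [-0.148 -0.989  0.007] y [ 0.128 -0.026 -0.991] z [ 0.981 -0.146  0.13 ] F [-0.4  0.8 -1.5] w 23.4 q [ 0.64  0.37 -0.38  1.94  0.18  0.73 -1.55]
face [ 539.4 -218.2   56.1] jf [1.8 2.3] yaw -0.149 stamp up [0.021 0.017 1.   ]
```

View pics/f2s.png

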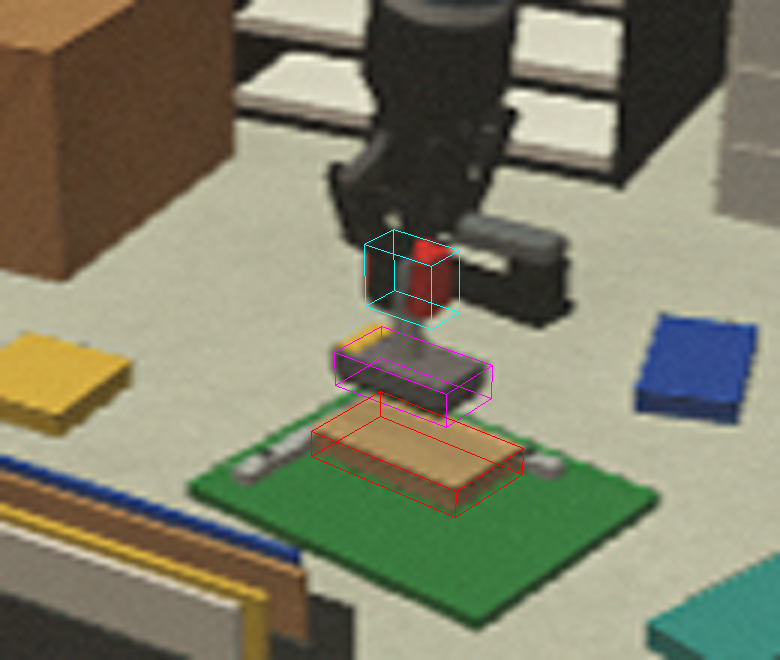

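```bash
python3 - <<'E'
from ov import *
overlay("side",(270,155,50,45),"f3s.png",15)
p=arm.read_camera("side"); im=p["img"][155:200,270:320,::-1]
im=cv2.convertScaleAbs(cv2.resize(im,None,fx=15,fy=15,interpolation=cv2.INTER_CUBIC),alpha=1.6)
a=cv2.imread("pics/f3s.png"); cv2.imwrite("pics/f3c.png",cv2.resize(np.vstack([im,cv2.convertScaleAbs(a,alpha=1.6)]),(333,600)) ); cv2.imwrite("pics/f3r.png",im)
E
```

```text
t 31.62 pos [ 544.2 -217.   107.2] x [-0.148 -0.989  0.007] y [ 0.128 -0.026 -0.991] z [ 0.981 -0.146  0.13 ] F [-0.6  0.3 -1.3] w 23.0 q [ 0.64  0.37 -0.38  1.94  0.18  0.73 -1.55]
face [ 539.4 -218.3   56.1] jf [1.8 2.2] yaw -0.15 stamp up [0.021 0.017 1.   ]
```

View pics/f3s.png

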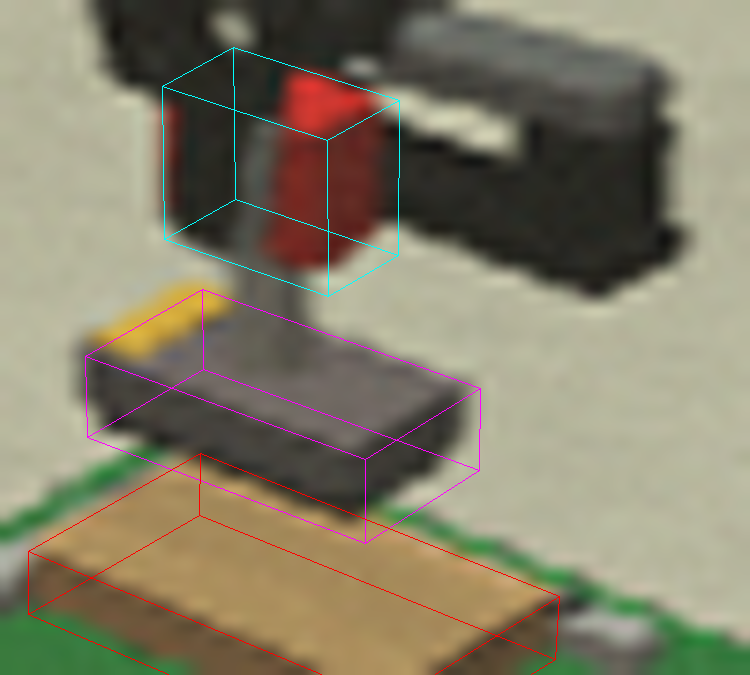

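View pics/f3r.png

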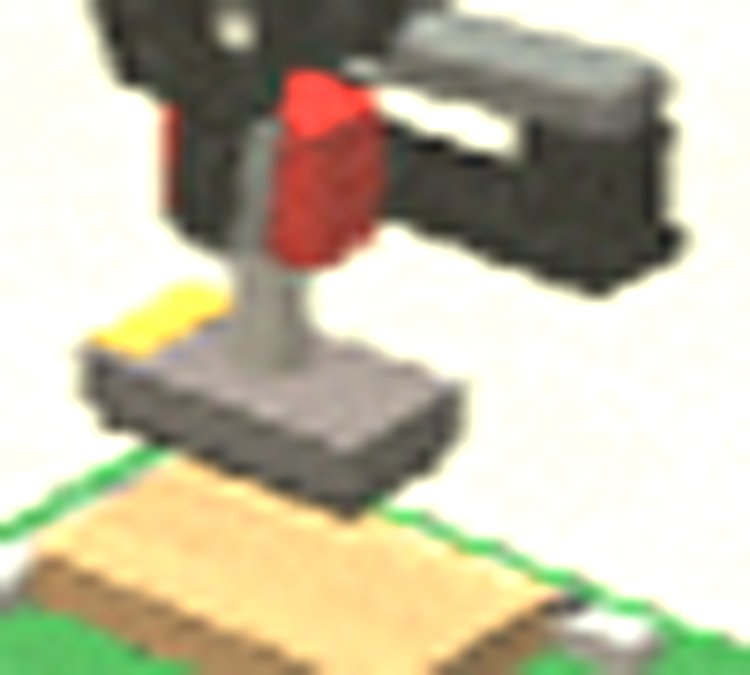

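```bash
python3 - <<'E'
from ov import *
f,S,M=stamp()
p=arm.read_camera("top")
im=p["img"][190:225,280:310,::-1]; cv2.imwrite("pics/f4.png",cv2.resize(im,None,fx=16,fy=16,interpolation=cv2.INTER_CUBIC))
print((proj(p,f+S@[-38,20,20])-[280,190]+.5)*16,(proj(p,box(*SEAT,JY,100,60,10,26))-[280,190]+.5)*16)
E
```

```text
t 31.73 pos [ 544.1 -217.3  107.2] x [-0.148 -0.989  0.007] y [ 0.128 -0.026 -0.991] z [ 0.981 -0.146  0.13 ] F [-0.7  0.  -0.6] w 23.2 q [ 0.64  0.37 -0.38  1.94  0.18  0.73 -1.55]
face [ 539.3 -218.6   56.1] jf [1.8 1.9] yaw -0.15 stamp up [0.021 0.017 1.   ]
[[177.78159672 260.14814885]] [[ 396.88562774  423.82283282]
 [ 409.73400669  414.15738785]
 [  88.73124127  374.63243752]
 [  97.10105263  364.26623007]
 [ 463.10884786  -78.14851018]
 [ 476.67887667  -94.8000613 ]
 [ 160.12133902 -125.91446658]
 [ 169.36278882 -143.22612033]]
```

View pics/f4.png

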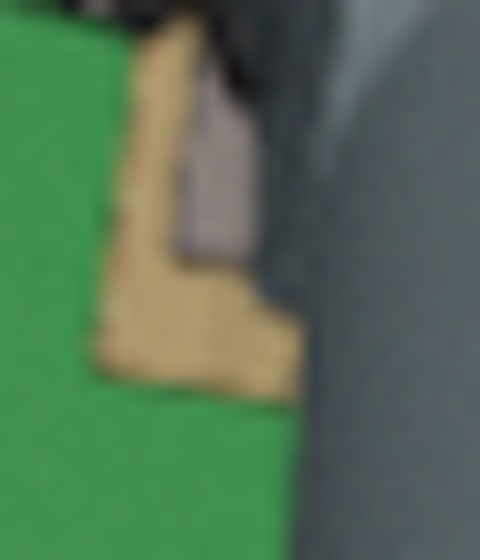

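Request:
send_rows:
  commands:
    - [[1,5,-2],0,1]
    - [[1,5,-2],0,1]
    - [[0,4,-1],0,1]
    - [[0,0,0],0,1]
    - [[0,0,0],0,1]

```text
t: 32.4
position: [539.9, -219.3, 91.0]
ee_rot: [-1.051, 1.212, -1.388]
contact_force: [0.4, 0.1, -1.1]
grip_width: 22.9
```

```bash
python3 - <<'E'
from ov import *
overlay("side",(270,160,50,45),"g1s.png",15)
E
```

```text
t 32.4 pos [ 539.9 -219.3   91. ] x [-0.149 -0.989  0.007] y [ 0.127 -0.026 -0.992] z [ 0.981 -0.147  0.129] F [ 0.4  0.1 -1.1] w 22.9 q [ 0.64  0.39 -0.37  1.96  0.19  0.7  -1.55]
face [ 535.  -220.6   40. ] jf [-2.2 -0.7] yaw -0.151 stamp up [0.022 0.017 1.   ]
```

View pics/g1s.png

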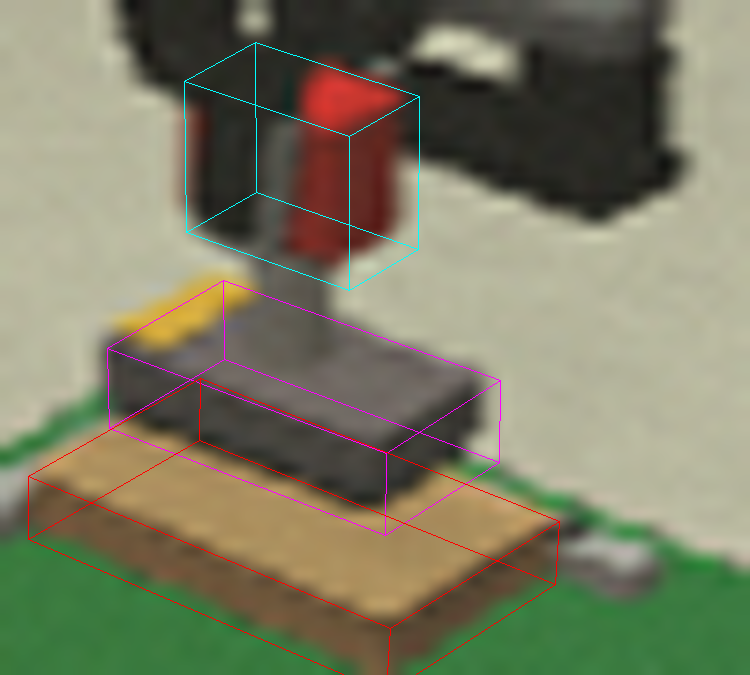

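Request:
send_rows:
  commands:
    - [[-0.5,3,0],0,1]
    - [[0,2.5,0],0,1]
    - [[0,0,0],0,1]
    - [[0,0,0],0,1]
    - [[0,0,0],0,1]

```text
t: 33.08
position: [541.1, -218.9, 85.6]
ee_rot: [-1.05, 1.211, -1.388]
contact_force: [-0.1, 0.1, -0.3]
grip_width: 23.0
```

```bash
python3 - <<'E'
from ov import *
overlay("side",(270,160,50,45),"g2s.png",15)
p=arm.read_camera("top"); im=p["img"][190:225,275:310,::-1]; cv2.imwrite("pics/g2.png",cv2.resize(im,None,fx=15,fy=15,interpolation=cv2.INTER_CUBIC))
f,S,M=stamp()
print((proj(p,f+S@[-38,20,20])-[275,190]+.5)*15,(proj(p,box(*SEAT,JY,100,60,10,26))[2:4]-[275,190]+.5)*15)
E
```

```text
t 33.08 pos [ 541.1 -218.9   85.6] x [-0.149 -0.989  0.007] y [ 0.128 -0.026 -0.991] z [ 0.981 -0.147  0.13 ] F [-0.1  0.1 -0.3] w 23.0 q [ 0.64  0.4  -0.37  1.96  0.2   0.69 -1.56]
face [ 536.3 -220.1   34.5] jf [-1.  -0.1] yaw -0.151 stamp up [0.021 0.017 1.   ]
t 33.17 pos [ 541.2 -218.9   85.6] x [-0.149 -0.989  0.007] y [ 0.128 -0.026 -0.991] z [ 0.981 -0.147  0.13 ] F [-1.  -0.  -0.8] w 23.4 q [ 0.64  0.4  -0.37  1.96  0.2   0.69 -1.56]
face [ 536.4 -220.1   34.6] jf [-0.9 -0.1] yaw -0.151 stamp up [0.021 0.017 1.   ]
[[237.12746612 274.18576402]] [[158.18553869 351.21791018]
 [166.03223684 341.49959069]]
```

View pics/g2s.png

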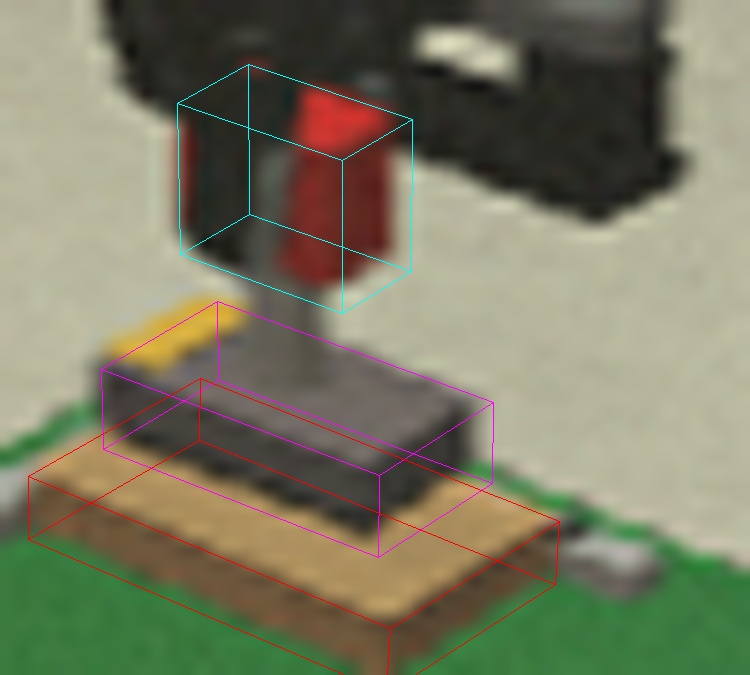

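View pics/g2.png

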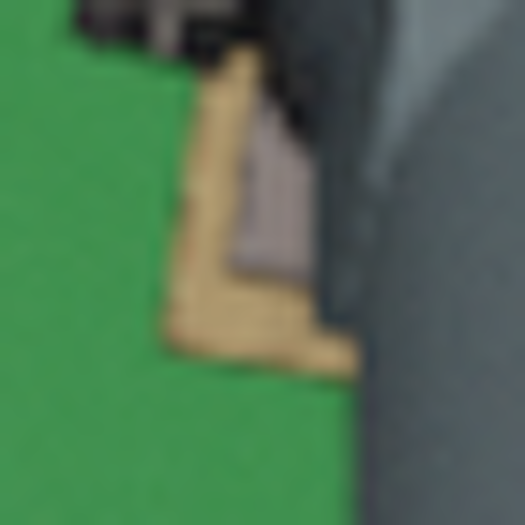

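```bash
python3 - <<'E'
from ov import *
p=arm.read_camera("side"); save(p,"z1.png",None,1.5)
stamp()
E
```

```text
t 33.23 pos [ 541.2 -218.8   85.6] x [-0.149 -0.989  0.007] y [ 0.128 -0.026 -0.991] z [ 0.981 -0.147  0.13 ] F [ 0.5 -1.3 -1.2] w 23.1 q [ 0.64  0.4  -0.37  1.96  0.2   0.69 -1.56]
face [ 536.3 -220.1   34.5] jf [-1.  -0.1] yaw -0.15 stamp up [0.021 0.017 1.   ]
```

View pics/z1.png

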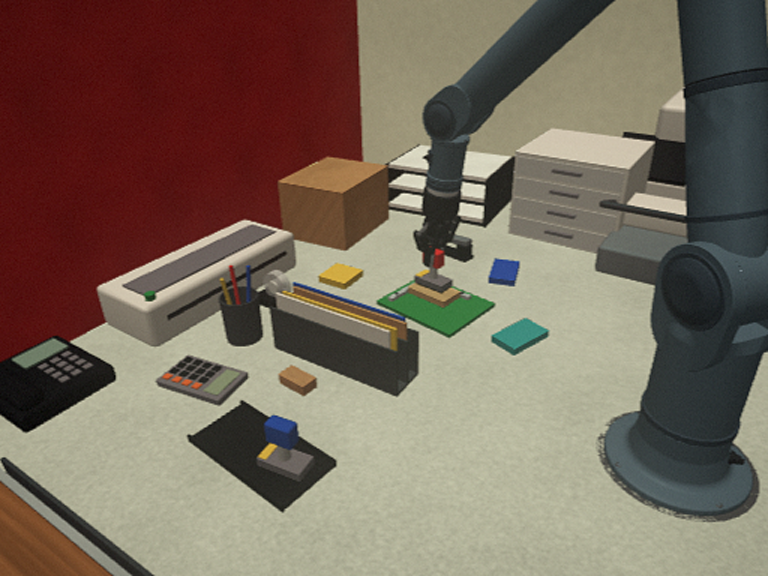

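The picture shows the blue stamp still in its rest at (282,445), everything else where it was, and the red stamp over the blank at (435,280).

```bash
python3 -c "
from workcell import arm
print(arm.close_job())"
```

```text
the job is handed in; nothing more can be done
None
```

I pushed the blank into the jig corner, carried the red stamp over the sorter, and handed the job in at about 33 s with the stamp held over the blank. No verdict was reported.

- **Blank:** I pushed it to the end stop, then the side stop, then the end stop again, with 5–6 N at contact. The clear pictures taken before the stamp was fetched show it flush on both stops. In the last pictures the part of the blank that still shows had not moved.
- **Carry:** The stamp's underside was about 185–198 mm above the counter over the sorter, whose top is at 120 mm. I crossed back over part of the sorter once, at about 184 mm.
- **Extra step:** The arm picked up about 3° of tilt on the way. To level it, I pressed and dragged the stamp lightly on the bare counter between the sorter and the jig, with about 24 N at most. It never touched the blank.
- **Final pose:**
  - **Height:** the stamp's underside is about 8.5 mm above the blank.
  - **Alignment:** it is lined up with the jig (-0.15 rad), with the yellow end towards the end stop.
  - **Tilt:** the remaining tilt is about 1.5°.
  - **Centring:** by the arm's own measurement it is within about 1 mm of the middle.
- **Disagreement:** The cameras did not fully agree with that measurement. The side view put the stamp about 3 mm further towards the end stop and about 1 mm higher; the top view put it about 1 mm further. The true offset from the middle is probably 1–2 mm.
- **Other items:** The last side picture shows the other items on the counter where they were.

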